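# Hang the hook-on bin on the desk slat rail

### The arm

A 6-joint arm with a two-finger parallel gripper is mounted at the origin on the work surface. World frame = base frame: x ahead of the robot, y to its left, z up, the work surface at z = 0. Lengths are in m, angles in degrees, forces in N, time in s.
With the tool pointing down it reaches from about 0.275 to 0.85 m from the base axis. Payload 5.2 kg.
Tool frame: the origin (TCP) lies midway between the tips of the shut fingers; the grasp point (between the pads) lies 19 mm behind it; z points along the fingers, y is the direction in which the jaws open and shut (so a half turn about z gives the same grasp; the last joint's range is limited). The gripper opens to 85 mm and grips with 20 to 120 N. Pads are 22 mm wide; open, the fingers measure 114 mm over their backs; the gripper's body (76 mm by 85 mm) begins 54 mm behind the grasp point. The pads swing forward as they close: fully open they stand 13 mm farther back than shut.
Start: joints at [-84.786, 14.817, 87.949, -0, 77.235, -11.62], TCP at [0.159, -0.526, 0.231] pointing down, gripper open.
Joint ranges: [-179.93, 179.93], [-52.35, 119.4], [10.71, 147.94], [-69.91, 249.91], [12.55, 155.21], [-178.61, 178.61]. Speed limits (degrees/s): [147.25, 147.25, 180, 180, 180, 180].

### API

Orientations are given as [roll, pitch, yaw] about the fixed x, y, z axes, in that order (R = Rz(yaw) Ry(pitch) Rx(roll)).
In Python, from cell import robot gives the robot as it stands.
- The arm moves only by the tool apply_moves, never from a script. Its argument "series" is a list of rows, each a list of 3 entries, a list of its own where there are three numbers: the turn, a rotation vector about the tool's x, y, z in degrees, then the shift along the tool's x, y, z in mm, then the finger opening in mm, from 0 to 85.4. In form: [[[rx, ry, rz], [tx, ty, tz], fingers], ...]. A call has 1 to 20 rows; each row shifts and turns the commanded pose from where the row before left it, along the tool's axes as they then stand; what a row does not reach is not made up. A row lasts 1/10 s, in which the tool goes at most 50 mm and 8.59 degrees, less where a joint would pass 70% of its speed; a pose out of reach is approached as far as the arm can. A call with a gripper value outside its range is refused whole. The fingers move at their own pace and stop on an object; the grip force is fixed at half the most. Time passes only in rows, so rows that do not move let the fingers close. It gives the time, the measured TCP pose, the force and the opening at its end, in the units of the state.
- robot.get_state(): the state, without advancing time (a new reading comes with each control period).
- robot.capture(name): name is "scene" or "top" or "wrist"; returns a dict with "image" (420x560x3 uint8, blue, green, red), "fov_y" (degrees; the focal length in pixels is half the picture's height over the tangent of half this angle, whatever the lens; pixels are square), "cx", "cy" (the principal point, pixels), "dist_coeffs" ([k1, k2, p1, p2, k3] as OpenCV has them; the pictures are not rectified), "R" (3x3) and "t" (3): a world point X has camera coordinates R X + t. Camera axes: x right, y down, z forward; pixel columns grow to the right and rows downward; lengths in m; the calibration is good to about 2 mm. A picture is of the moment at which its call begins. There is no depth.
- robot.finish_job(): hands the job in, once; it reports no verdict.
The state is a dict: "time": time; "joint_pos": joint angles; "dq": joint speeds; "joint_efforts": joint torques, N m; "tool_pos": TCP position; "tcp_rot": TCP orientation; "force": force on the tool from outside, world axes, zero at the start; "ft_torque": the same for the moment, N m; "grip_width": finger opening in m.
Only numpy, scipy, OpenCV 4.12 (cv2) and the standard library are available. Lean on these libraries where they do the work, as an engineer would, in place of code of your own. Each camera call takes 0.05 s, during which the arm holds its last target.

### The job

Pick up the blue hook-on bin from the desk and hang it in the free part of the top groove of the slat rail: tilt it, work its lip into the groove, then swing it down until it hangs level, fully home and flush against the rail, and let go. Feel your way in without forcing it against the rail, and leave the pen cup and everything else on the desk where they are.

Things in the scene. Friction and masses are not known exactly. Their poses are not given: they have to be found in the camera images.
- stand: Slat rail on the desk, fixed and rigid: aluminium slat panel 360 mm wide, 162 high, 27 thick, on two dark posts with grey foot plates. Origin: on the desk under the middle of the panel's front face. z up; the front is the plane x = 0 and looks to -x; y runs along the panel (+-180 mm). Two level grooves, open at the ends, the second 60 mm below the top one; the face is flat elsewhere.
- groove (a point): NOMINAL front edge of the top groove's floor, mid panel, 200 mm above the stand's origin, stand axes. The panel is clamped on its posts by hand: the real groove floor is up to 20 mm higher or lower (180 to 220, level, fixed for the run) and this reading does NOT show it. Find it by touch or sight. The panel's top is 52 mm above the real floor.
- groove_in (a point): Inside the top groove: 12 mm behind the front face, 13 mm above the nominal floor, stand axes (same unknown height). Section: mouth 12 mm high, its lower edge flush with the floor; above it a slat lip 4 mm thick; behind that the cavity goes up, 26 mm high from the floor, back wall 24 mm behind the front face. The second groove has the same section.
- bin: Open blue plastic bin, rigid, 0.15 to 0.31 kg, standing on the desk; 110 mm wide (y), 76 high at the back, sides 58 high, walls 3 thick. Origin on its underside; z up, +x to its back (hook side), -x to its front. Hung home its axes are along the stand's, and its back wall lies flat on the panel's face. Its mass centre is near (-2, 0, 31) mm.
- bin_hook (a point): Hook corner: back face of the bin's back wall meets the tongue's underside, mid width, at (45, 0, 72) mm in the bin frame; bin axes. The hook spans the middle 90 mm of the width: a tongue 3 mm thick goes back 8.5 mm, and at its end a lip 3 mm thick (5.5 to 8.5 behind the back face) turns up to 20 mm above the tongue's underside. Home, this point is at the front edge of the groove's floor.
- bin_lip (a point): Middle of the lip's top edge, 7 mm behind and 20 mm above the hook corner, bin axes. Level, the lip cannot enter the groove's mouth. With the bin's front raised about 40 to 45 degrees (bin turned about its y) it goes in tip first, slanting up behind the slat lip; then the front swings down while the tongue settles on the groove's floor.
- bin_grip (a point): Middle of the grip bar on the rim of the bin's sloping front, at (-54, 0, 48) mm in the bin frame, bin axes: 12 mm thick, 64 long (y), 22 high. Front and bar lean outward 20 degrees, so square on the bar the fingers come down along (sin 20, 0, -cos 20) of the bin frame, one of them inside the bin, where 65 mm is free behind the bar.
- pencup (a joint): Grey pen cup (62 x 66 mm along the rail, 85 high, with pens) hanging in the top groove near the stand's -y end. Value in m: the cup's middle is at stand y = -0.125 + value; it slides along if pushed (2 N): leave it where it is. Its top is 20 mm above the real groove floor, pens up to 65 mm higher. The groove's free part runs from the cup to the panel's +y end at y = 180 mm.
- spray: Blue spray bottle with white trigger head, 84 mm wide, 236 mm high; origin under its middle. Bystander.
- glovebox: Carton of gloves, 125 x 235 x 75 mm, white with a pink band; origin under its middle. Bystander.
- sanitiser: Clear bottle with white cap, 56 mm wide, 150 mm high; origin under its middle. Bystander.
- mouse: Black computer mouse, 105 x 60 x 33 mm; origin under its middle. Bystander.
- stapler: Red and black stapler, 140 x 36 x 45 mm, long side along its x; origin under its middle. Bystander.
- mug: Blue ceramic mug, 80 mm wide, 95 mm high, handle at its +y; origin under its middle. Bystander.
Things that resemble listed ones, but are neither listed nor needed, are in the scene too. Of the things that look like the bin, the middle-sized one is meant.

How it is judged (in metres and radians):
On the way:
1. the bin's lip is in the top groove while its front is still raised (hook corner no more than 7.5 mm in front of the rail's face, at the groove's height, bin tilted more than 15 degrees) (x of bin_hook in the frame of stand between -0.0075 and 0.006 m and z of bin_hook in the frame of stand between 0.175 and 0.231 m and angle between bin's own z axis and vertical above 0.26 rad), for 0.1 s.
At the end, for the whole second after the job is handed in: Bin hangs in the top groove: hook corner within 4 mm of the rail's face plane, 176-224 mm above the desk, stand y below 140 mm (lip wholly on the rail, clear side of the pen cup), upright and square to the rail within 4 degrees, borne by the rail, at rest, released (x of bin_hook in the frame of stand between -0.004 and 0.004 m and z of bin_hook in the frame of stand between 0.176 and 0.224 m and y of bin_hook in the frame of stand below 0.14 m and angle between bin's own z axis and vertical below 0.07 rad and angle between the x axis of bin and the x axis of stand, either way round below 0.07 rad and contact force between bin and stand above 0.5 N and linear speed of bin below 0.02 m/s and angular speed of bin below 0.1 rad/s); the robot touches nothing.
It fails at once if the bin is pressed against the slat rail with more than 25 N (contact force between bin and stand above 25 N).
It fails at once if the pen cup is shoved along the rail (faster than 30 mm/s) (velocity of joint pencup above 0.03 m/s or velocity of joint pencup below -0.03 m/s).
It fails at once if a bystander is moved more than 20 mm (distance of any of spray, glovebox, sanitiser, mouse, stapler, mug from where it was at the start of the episode above 0.02 m).
It fails at once if the robot presses on the slat rail or the pen cup with more than 25 N (contact force between the arm and stand above 25 N).
It also fails if it takes over 64 s, if anything falls off the work surface, if the arm or the gripper's body presses on something with over 40 N, if the wrist force passes 120 N, or if a joint passes its speed limit or range.

## Working session

There is one attempt and no reset: what is moved stays moved. The work goes in short steps, Python scripts to look and compute and a tool call to move; the robot and the scene stay as the last step left them, time stands still between calls to the robot, and variables do not carry over. Pictures are saved under pics/ and viewed, and the job is handed in when it is done.

Besides the shell and the picture viewer there is one more tool, called after ">>>" as name(argument=value, ...), one argument or row to a line, values as JSON. apply_moves: Moves the arm, as the interface text tells. Its arguments: {"type":"object","properties":{"series":{"type":"array"}},"required":["series"]}

```bash
ls; mkdir -p pics; python3 - <<'E'
from cell import robot
import cv2
print(robot.get_state())
for n in ["scene","top","wrist"]:
    c=robot.capture(n); cv2.imwrite(f"pics/{n}0.png",c["image"])
    print(n,c["fov_y"],c["cx"],c["cy"],c["dist_coeffs"],c["R"],c["t"])
    import pickle; pickle.dump(c,open(f"pics/{n}0.pkl","wb"))
E
```

```text
pics
{'time': 0.0, 'joint_pos': array([-8.47879324e+01,  1.48592176e+01,  8.80124208e+01,  1.31436732e-03,
        7.72369070e+01, -1.16217932e+01]), 'dq': array([-0.0877903 ,  0.00619911, -0.05045732,  0.02125201, -0.05649146,
       -0.03121313]), 'joint_efforts': array([-1.51808490e-03, -4.46032619e+01, -2.90574825e+01, -6.29945480e-04,
        1.16044551e-02, -1.44393937e-05]), 'tool_pos': array([ 0.1592375 , -0.52586913,  0.23046571]), 'tcp_rot': array([-1.79893938e+02, -2.31215946e-02,  1.68335479e+01]), 'force': array([-0.09273858, -0.1013897 , -0.43309772]), 'ft_torque': array([ 0.01543317, -0.00617557,  0.01592966]), 'grip_width': 0.08549454765828056}
scene 50.726732840067655 277.715299080833 206.58816552006394 [-0.13071969  0.          0.          0.          0.        ] [[ 0.13546036  0.99076528  0.0058863 ]
 [ 0.68656788 -0.08958289 -0.72152578]
 [-0.71433538  0.10177948 -0.69236255]] [-0.02839341 -0.26445082  1.88443874]
top 54.059759591261184 278.70569198639714 208.16459522432407 [-0.12101911  0.          0.          0.          0.        ] [[-0.02380178 -0.99963558 -0.01273546]
 [-0.99551119  0.02486699 -0.09131866]
 [ 0.09160207  0.01050474 -0.99574028]] [-0.00328964  0.56821704  1.46560897]
wrist 65.91427956697663 279.6643556150971 208.7530746541211 [0.01350246 0.         0.         0.         0.        ] [[ 0.29020163 -0.95696277 -0.00229614]
 [-0.90604674 -0.27553186  0.32118765]
 [-0.30799728 -0.09112877 -0.94701279]] [-0.54910905 -0.04129775  0.38176307]
```

View pics/scene0.png

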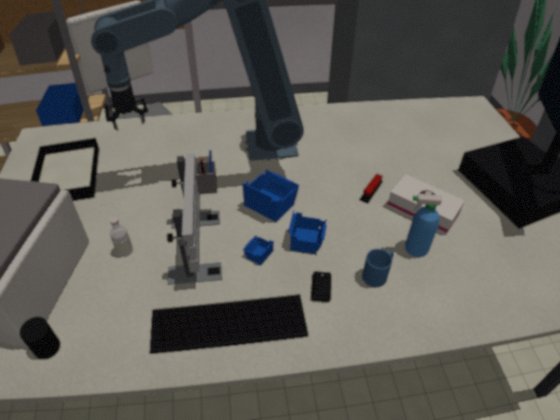

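View pics/top0.png

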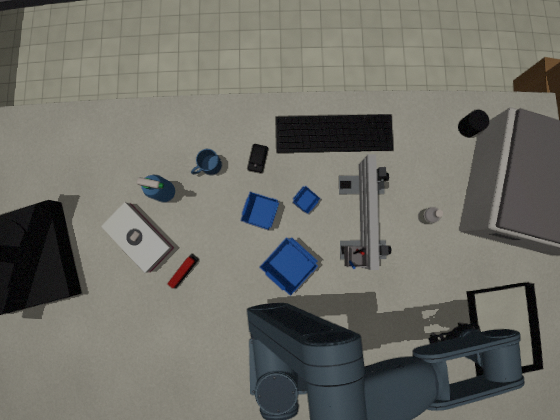

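View pics/wrist0.png

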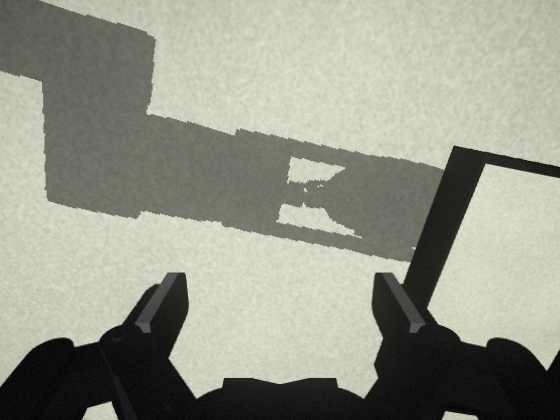

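Candidates for the bin in the top picture: large blue bin (289,266), middle blue bin (261,211), small blue bin (306,199); other blue things are the mug (207,162), the bottle (158,188) and, in the scene view, a far blue crate (62,103). By the description I choose the middle-sized one, at (261,211). Next I check it in a close crop.

```bash
cat > h.py <<'E'
import numpy as np,cv2,pickle
def K(c):
    h,w=c["image"].shape[:2]; f=h/2/np.tan(np.radians(c["fov_y"])/2)
    return np.array([[f,0,c["cx"]],[0,f,c["cy"]],[0,0,1.]])
def ray(c,uv):
    uv=np.array(uv,float).reshape(-1,1,2)
    n=cv2.undistortPoints(uv,K(c),np.array(c["dist_coeffs"],float)).reshape(-1,2)
    d=np.c_[n,np.ones(len(n))]@c["R"]
    o=-c["R"].T@c["t"]
    return o,d/np.linalg.norm(d,axis=1)[:,None]
def onz(c,uv,z):
    o,d=ray(c,uv); return o+d*((z-o[2])/d[:,2])[:,None]
def proj(c,X):
    X=np.array(X,float).reshape(-1,3)
    r,_=cv2.Rodrigues(np.array(c["R"],float))
    return cv2.projectPoints(X,r,np.array(c["t"],float),K(c),np.array(c["dist_coeffs"],float))[0].reshape(-1,2)
def tri(l):
    A=np.zeros((3,3));b=np.zeros(3)
    for c,uv in l:
        o,d=ray(c,uv);P=np.eye(3)-np.outer(d[0],d[0]);A+=P;b+=P@o
    X=np.linalg.solve(A,b); return X,[np.round(proj(c,X)[0]-uv,2) for c,uv in l]
def ld(n): return pickle.load(open(f"pics/{n}.pkl","rb"))
E
python3 - <<'E'
from h import *
t=ld("top0")["image"]; s=ld("scene0")["image"]
cv2.imwrite("pics/c1.png",cv2.resize(t[175:245,225:345],None,fx=6,fy=6,interpolation=2))
cv2.imwrite("pics/c2.png",cv2.resize(s[200:270,230:340],None,fx=6,fy=6,interpolation=2))
cv2.imwrite("pics/c3.png",cv2.resize(t[150:280,330:400],None,fx=4.5,fy=4.5,interpolation=2))
cv2.imwrite("pics/c4.png",cv2.resize(s[140:290,150:250],None,fx=4,fy=4,interpolation=2))
E
```

```text
(no output)
```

View pics/c1.png

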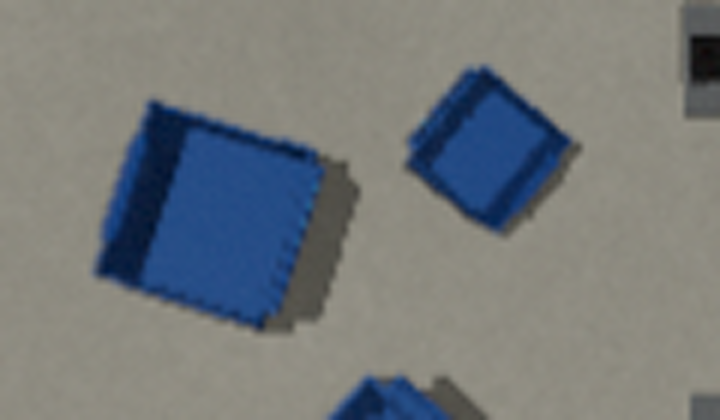

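View pics/c2.png

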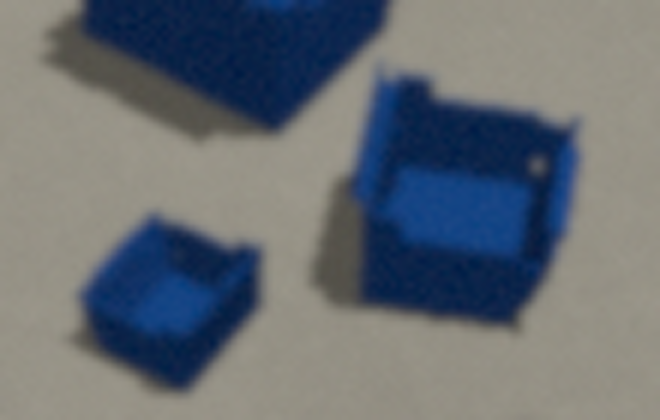

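View pics/c3.png

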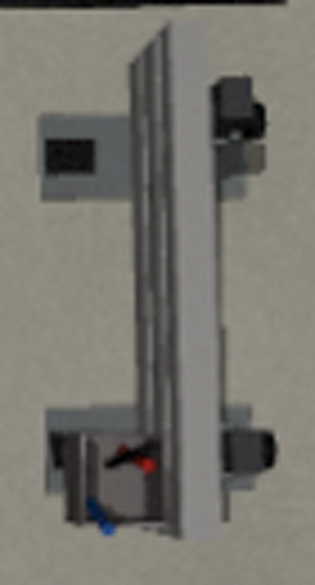

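View pics/c4.png

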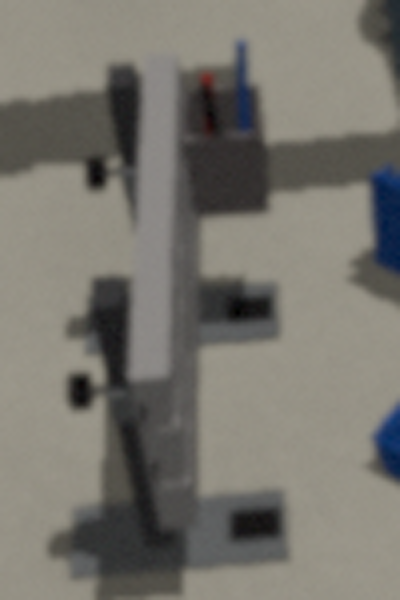

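Crop check: the middle bin shows its sloping front with the grip bar at left (+y) in the top view, (105–190, 100–280) in the crop. Its hook side, with the raised tab, faces the rail at right (-y). The rail has two grooves, and the pen cup hangs at its near (-x) end. Now to measure.

```bash
python3 - <<'E'
from h import *
t=ld("top0"); s=ld("scene0"); w=ld("wrist0")
for c in(t,s,w): print("cam",-c["R"].T@c["t"])
T=lambda u,v:(t,(330+(u-.0)/4.5-.4,150+v/4.5-.4)); S=lambda u,v:(s,(150+u/4-.4,140+v/4-.4))
for a,b in [(T(168,25),S(169,378)),(T(183,537),S(178,58)),(T(205,20),S(130,378)),(T(222,537),S(146,56))]:
    print("panel",tri([a,b]))
B=lambda u,v:(225+u/6-.4,175+v/6-.4)
for n,p,z in [("FL",(150,100),.058),("FR",(97,272),.058),("BL",(318,155),.076),("BR",(262,328),.076)]:
    print(n,onz(t,B(*p),z))
for n,p,z in [("spray",(158,188),.12),("mug",(207,162),.05),("mouse",(258,158),.03),("stapler",(183,270),.04),("small",(306,199),.02),("large",(289,266),.0)]:
    print(n,onz(t,p,z))
E
```

```text
cam [ 0.43133531 -0.03281413  1.51121281]
cam [ 1.53153089 -0.18735626  1.11407386]
cam [ 0.23951664 -0.50206617  0.373538  ]
panel (array([ 0.70853321, -0.30133623,  0.24298844]), [array([0.1, 0. ]), array([0.12, 0.01])])
panel (array([ 0.35367768, -0.29594998,  0.24364679]), [array([0., 0.]), array([0., 0.])])
panel (array([ 0.71040148, -0.32650484,  0.24841373]), [array([ 0.13, -0.  ]), array([0.16, 0.02])])
panel (array([ 0.35310929, -0.32162343,  0.24796446]), [array([-0.07, -0.  ]), array([-0.07, -0.01])])
FL [[0.62809249 0.08481856 0.058     ]]
FR [[0.52650305 0.11795731 0.058     ]]
BL [[ 0.59069039 -0.01444351  0.076     ]]
BR [[0.49038782 0.02048702 0.076     ]]
spray [[0.63980706 0.39782458 0.12      ]]
mug [[0.7404717  0.23879834 0.05      ]]
mouse [[0.7540643  0.05428587 0.03      ]]
stapler [[0.35271912 0.3309994  0.04      ]]
small [[ 0.59956743 -0.1173408   0.02      ]]
large [[ 0.35761271 -0.04937278  0.        ]]
```

>>> apply_moves(
  series=[
    [[0,0,0],[0,0,-45],85],
    [[0,0,0],[0,0,-45],85],
    [[0,0,0],[0,0,-45],85],
    [[0,0,0],[0,0,-35],85],
    [[0,0,0],[37,-30,0],85],
    [[0,0,0],[37,-30,0],85],
    [[0,0,0],[37,-30,0],85],
    [[0,0,0],[37,-30,0],85],
    [[0,0,0],[37,-30,0],85],
    [[0,0,0],[37,-30,0],85],
    [[0,0,0],[37,-30,0],85],
    [[0,0,0],[37,-30,0],85],
    [[0,0,0],[37,-30,0],85],
    [[0,0,0],[37,-30,0],85],
    [[0,0,0],[37,-30,0],85],
    [[0,0,0],[37,-30,0],85],
    [[0,0,0],[37,-30,0],85],
    [[0,0,0],[37,-30,0],85],
    [[0,0,0],[35,-25,0],85],
  ],
)

```text
time: 2.05
tool_pos: [0.5604, 0.0621, 0.4011]
tcp_rot: [-180.0, 0.0, 16.9]
force: [0.2, -0.8, 0.6]
grip_width: 0.085
```

>>> apply_moves(
  series=[
    [[0,0,7],[0,0,0],85],
    [[0,0,7],[0,0,0],85],
    [[0,0,7],[0,0,0],85],
    [[0,0,7],[0,0,0],85],
    [[0,0,7],[0,0,0],85],
    [[0,0,0],[0,0,45],85],
    [[0,0,0],[0,0,45],85],
    [[0,0,0],[0,0,40],85],
    [[0,0,0],[0,0,0],85],
    [[0,0,0],[0,0,0],85],
  ],
)

```text
time: 3.05
tool_pos: [0.5598, 0.0596, 0.2717]
tcp_rot: [180.0, 0.1, -18.2]
force: [0.1, -0.0, 1.0]
grip_width: 0.0848
```

```bash
python3 - <<'E'
from cell import robot
import cv2,pickle
s=robot.get_state();print({k:s[k].round(4) if k!='time' else s[k] for k in['time','tool_pos','tcp_rot','joint_pos','force']})
c=robot.capture("wrist"); cv2.imwrite("pics/w1.png",c["image"]);pickle.dump(c,open("pics/w1.pkl","wb"))
E
```

```text
{'time': 3.05, 'tool_pos': array([0.5598, 0.0596, 0.2717]), 'tcp_rot': array([ 1.79988e+02,  5.72000e-02, -1.81682e+01]), 'joint_pos': array([-5.27100e+00,  1.48605e+01,  8.22275e+01,  1.00000e-03,
        8.29704e+01,  1.02897e+02]), 'force': array([ 0.1499, -0.0437,  1.0381])}
```

View pics/w1.png

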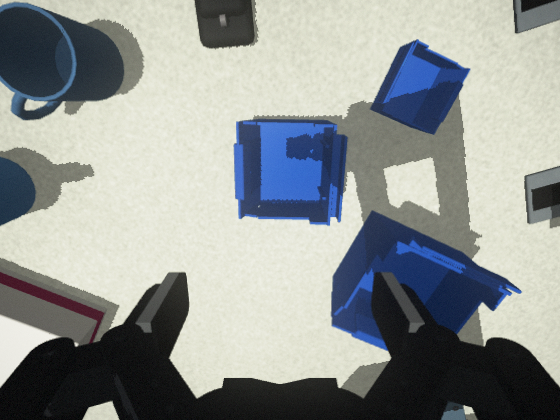

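The wrist view shows the middle bin at about (290,172), with the grip bar at left (240,170) and the hook at right (342,170). Small bin at (425,85), large at (400,290). I zoom in to get its corners.

```bash
python3 - <<'E'
from h import *
c=ld("w1")["image"]
cv2.imwrite("pics/c5.png",cv2.resize(c[110:235,225:360],None,fx=5,fy=5,interpolation=2))
E
```

```text
(no output)
```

View pics/c5.png

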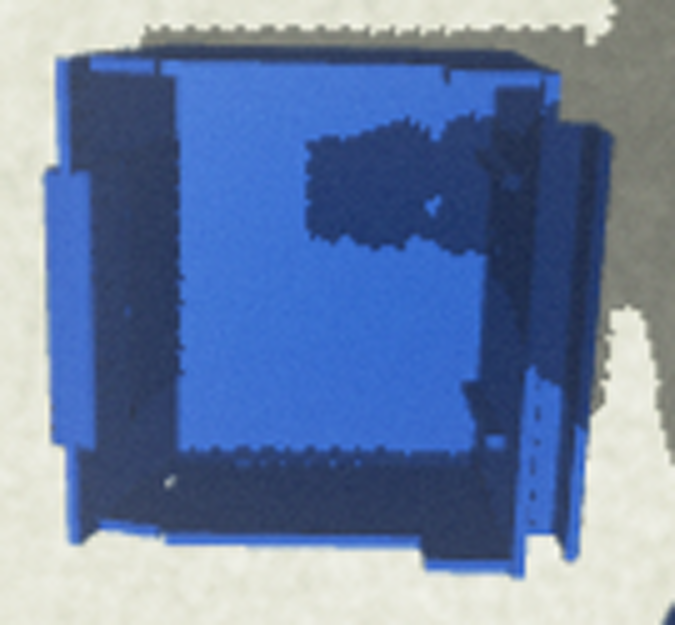

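```bash
python3 - <<'E'
from h import *
c=ld("w1")
P=lambda u,v:(225+u/5-.4,110+v/5-.4)
obs=[((45,172),(-63.4,32,56.3)),((52,445),(-63.4,-32,56.3)),((90,172),(-52.1,32,60.4)),((95,447),(-52.1,-32,60.4)),((524,575),(45,-55,76)),((559,75),(45,55,76))]
W=np.array([onz(c,P(*p),b[2]/1e3)[0,:2] for p,b in obs]);B=np.array([b[:2] for _,b in obs])/1e3
a=W-W.mean(0);b=B-B.mean(0)
th=np.arctan2((b[:,0]*a[:,1]-b[:,1]*a[:,0]).sum(),(b*a).sum())
R=np.array([[np.cos(th),-np.sin(th)],[np.sin(th),np.cos(th)]])
t=W.mean(0)-R@B.mean(0)
print(np.degrees(th),t,((B@R.T+t-W)*1e3).round(1))
g=t+R@[-.054,0];print("grip",g)
E
```

```text
-109.01462589636132 [0.5606937  0.04748256] [[ 1.4  0.3]
 [-0.2  0.5]
 [ 0.4 -0.4]
 [-1.4 -0.1]
 [-0.6  0.1]
 [ 0.4 -0.3]]
grip [0.57828742 0.09853607]
```

```bash
cat >> h.py <<'E'
from scipy.spatial.transform import Rotation as Ro
s20,c20=np.sin(np.radians(20)),np.cos(np.radians(20))
TB=np.array([[0,c20,s20],[1,0,0],[0,s20,-c20]])  # tool axes in bin frame (cols)
def delta(p0,R0,p1,R1):
    return Ro.from_matrix(R0.T@R1).as_rotvec(degrees=True).round(2),((R0.T@(np.array(p1)-p0))*1e3).round(1)
def cur(st=None):
    if st is None:
        from cell import robot; st=robot.get_state()
    return np.array(st["tool_pos"]),Ro.from_euler("xyz",st["tcp_rot"],degrees=True).as_matrix()
E
python3 - <<'E'
from h import *
p,R=cur()
Rb=Ro.from_euler("z",-109,degrees=True).as_matrix(); R1=Rb@TB
g=np.array([.5783,.0985,.048]); a=R1[:,2]
print(a, delta(p,R,g+.019*a-.10*a,R1))
E
```

```text
[-0.11135087 -0.3233864  -0.93969262] (array([-20.03,  -0.29,   0.8 ]), array([  4.5, -70.1, 149.3]))
```

>>> apply_moves(
  series=[
    [[0,0,0],[2,-35,0],50],
    [[0,0,0],[2.5,-35,0],50],
    [[-7,0,0],[0,0,45],50],
    [[-7,0,0.8],[0,0,45],50],
    [[-6,0,0],[0,0,0],50],
    [[0,0,0],[0,0,0],50],
    [[0,0,0],[0,0,0],50],
  ],
)

```text
time: 3.8
tool_pos: [0.5861, 0.1207, 0.1838]
tcp_rot: [160.2, -0.4, -18.9]
force: [0.5, 0.0, 0.1]
grip_width: 0.0501
```

```bash
python3 - <<'E'
from h import *
p,R=cur()
Rb=Ro.from_euler("z",-109,degrees=True).as_matrix(); R1=Rb@TB
g=np.array([.5783,.0985,.048]); a=R1[:,2]
print(p, delta(p,R,g+.019*a-.10*a,R1))
E
```

```text
[0.58607433 0.12066063 0.18375975] (array([-0.24, -0.38, -0.01]), array([ -0.5, -24.1,  54.7]))
```

>>> apply_moves(
  series=[
    [[-0.2,-0.4,0],[-0.5,-24,15],50],
    [[0,0,0],[0,0,40],50],
    [[0,0,0],[0,0,40],50],
    [[0,0,0],[0,0,0],50],
    [[0,0,0],[0,0,0],50],
  ],
)

```text
time: 4.3
tool_pos: [0.5815, 0.1094, 0.0869]
tcp_rot: [159.9, 0.1, -19.2]
force: [-0.1, -0.4, 0.5]
grip_width: 0.0501
```

```bash
python3 - <<'E'
from h import *
from cell import robot
p,R=cur()
Rb=Ro.from_euler("z",-109,degrees=True).as_matrix(); R1=Rb@TB
g=np.array([.5783,.0985,.048]); a=R1[:,2]
print(p, delta(p,R,g+.019*a,R1))
c=robot.capture("wrist"); cv2.imwrite("pics/w2.png",c["image"]);pickle.dump(c,open("pics/w2.pkl","wb"))
E
```

```text
[0.58150326 0.10940099 0.08687764] (array([ 0.06,  0.14, -0.18]), array([ 0.7, -2.7, 59.4]))
```

View pics/w2.png

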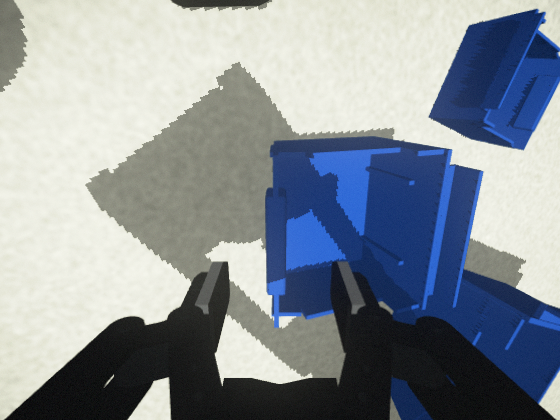

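The bar at (277,240) is edge-on and lies between the fingers (220 and 350). A small -y correction will centre it before I advance.

>>> apply_moves(
  series=[
    [[0,0,0],[0.5,-2.5,20],50],
    [[0,0,0],[0,0,20],50],
    [[0,0,0],[0,0,18],50],
    [[0,0,0],[0,0,0],50],
    [[0,0,0],[0,0,0],50],
  ],
)

```text
time: 4.85
tool_pos: [0.5765, 0.0938, 0.0314]
tcp_rot: [159.9, 0.0, -19.1]
force: [-0.0, 0.6, 0.6]
grip_width: 0.0502
```

>>> apply_moves(
  series=[
    [[0,0,0],[0,0,0],0],
    [[0,0,0],[0,0,0],0],
    [[0,0,0],[0,0,0],0],
    [[0,0,0],[0,0,0],0],
    [[0,0,0],[0,0,0],0],
    [[0,0,0],[0,0,0],0],
    [[0,0,0],[0,0,0],0],
    [[0,0,0],[0,0,0],0],
  ],
)

```text
time: 5.65
tool_pos: [0.5752, 0.0931, 0.0305]
tcp_rot: [159.8, 0.1, -19.1]
force: [-0.8, -0.3, 4.8]
grip_width: 0.0111
```

```bash
python3 - <<'E'
from h import *
from cell import robot
p,R=cur()
Rb=Ro.from_euler("z",-109,degrees=True).as_matrix(); R1=Rb@TB
g=np.array([.5783,.0985,.048]); a=R1[:,2]
print(p, delta(p,R,g+.019*a,R1),robot.get_state()["force"])
c=robot.capture("wrist"); cv2.imwrite("pics/w3.png",c["image"]);pickle.dump(c,open("pics/w3.pkl","wb"))
E
```

```text
[0.57520301 0.09314246 0.03045746] (array([ 0.22,  0.15, -0.02]), array([1.2, 0.3, 0.4])) [-0.81569079 -0.34177944  4.84293407]
```

View pics/w3.png

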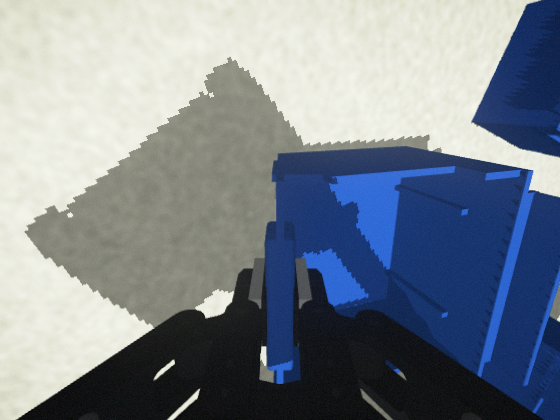

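Gripped (width 11 mm, bar between the pads at (280,280)). Now I lift it and square it to the rail.

>>> apply_moves(
  series=[
    [[0,0,0],[0,7,-19],0],
    [[0,0,0],[0,17,-47],0],
    [[0,0,0],[0,17,-47],0],
    [[0,0,0],[0,17,-47],0],
    [[0,0,0],[0,17,-47],0],
    [[0,0,0],[0,0,0],0],
    [[0,0,0],[0,0,0],0],
  ],
)

```text
time: 6.4
tool_pos: [0.5762, 0.0946, 0.2504]
tcp_rot: [159.9, 0.1, -19.1]
force: [0.1, 0.0, -3.9]
grip_width: 0.0112
```

```bash
cat >> h.py <<'E'
Ys=np.radians(-0.9)
class St: # stand frame
    o=np.array([.531,-.2987,0]); yaw=-90.9
    @classmethod
    def R(k): return Ro.from_euler("z",k.yaw,degrees=True).as_matrix()
GT=np.array([1.2,0.,-18.6])/1e3   # grip point in tool frame
GB=np.array([-54,0,48])/1e3; HB=np.array([45,0,72])/1e3
def tool_for(hook_s,tilt):
    """tool pose so that hook corner is at stand point, bin front raised tilt deg"""
    Rb=St.R()@Ro.from_euler("y",tilt,degrees=True).as_matrix()
    h=St.o+St.R()@np.array(hook_s)
    g=h+Rb@(GB-HB); Rt=Rb@TB
    return g-Rt@GT,Rt
def hook_now(p,R):
    Rb=R@TB.T; h=p+R@GT+Rb@(HB-GB)
    rel=St.R().T@Rb
    return (St.R().T@(h-St.o)*1e3).round(1), Ro.from_matrix(rel).as_euler("zyx",degrees=True).round(2)
E
python3 - <<'E'
from h import *
from cell import robot
p,R=cur()
print(p,robot.get_state()["force"],hook_now(p,R),delta(p,R,*tool_for([-.11,.045,.25],0)))
c=robot.capture("wrist"); cv2.imwrite("pics/w4.png",c["image"])
E
```

```text
[0.57619804 0.09457828 0.25038556] [ 0.08425691  0.01796503 -3.86193149] (array([-305.6,   11.3,  292. ]), array([-18.18,  -0.04,  -0.09])) (array([  0.06,   6.3 , -17.05]), array([ 64.3, 155. , 101.1]))
```

View pics/w4.png

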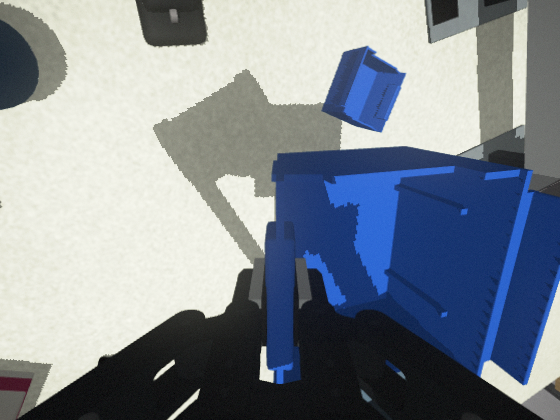

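>>> apply_moves(
  series=[
    [[0,2.1,-5.7],[0,0,0],0],
    [[0,2.1,-5.7],[0,0,0],0],
    [[0,2.1,-5.7],[0,0,0],0],
    [[0,0,0],[0,0,0],0],
    [[0,0,0],[0,0,0],0],
  ],
)

```text
time: 6.95
tool_pos: [0.5747, 0.0941, 0.2473]
tcp_rot: [159.9, 0.4, -1.0]
force: [-0.2, -0.8, -1.9]
grip_width: 0.011
```

```bash
python3 - <<'E'
from h import *
p,R=cur()
print(p,hook_now(p,R),delta(p,R,*tool_for([-.11,.045,.25],0)))
E
```

```text
[0.57474181 0.09409438 0.24731672] (array([-300.9,   38.9,  289. ]), array([-0.12, -0.15, -0.4 ])) (array([0.15, 0.42, 0.03]), array([  6.9, 165.8, 102.1]))
```

>>> apply_moves(
  series=[
    [[0,0.4,0],[2,42,25],0],
    [[0,0,0],[2,42,25],0],
    [[0,0,0],[2,42,26],0],
    [[0,0,0],[1,40,26],0],
    [[0,0,0],[0,0,0],0],
    [[0,0,0],[0,0,0],0],
  ],
)

```text
time: 7.55
tool_pos: [0.5795, -0.0983, 0.2091]
tcp_rot: [159.9, -0.0, -1.0]
force: [0.7, 0.8, -2.3]
grip_width: 0.0111
```

```bash
python3 - <<'E'
from h import *
from cell import robot
p,R=cur()
print(p,hook_now(p,R),robot.get_state()["joint_pos"].round(1))
for n in("wrist","scene","top"):
    c=robot.capture(n); cv2.imwrite(f"pics/{n}5.png",c["image"]);pickle.dump(c,open(f"pics/{n}5.pkl","wb"))
E
```

```text
[ 0.57949968 -0.09830732  0.20907846] (array([-108.5,   46.3,  250.7]), array([-0.13, -0.07,  0.03])) [ -8.7  19.9  87.2 -21.   71.4  88.9]
```

View pics/wrist5.png

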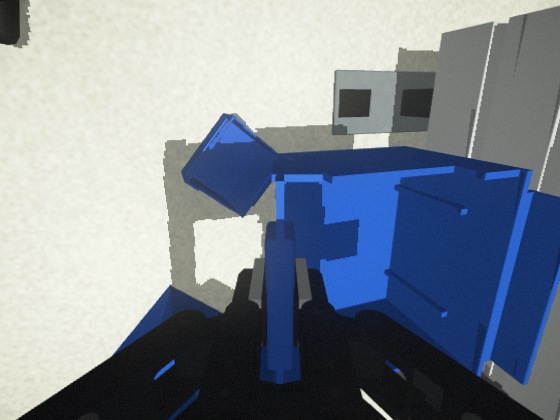

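View pics/scene5.png

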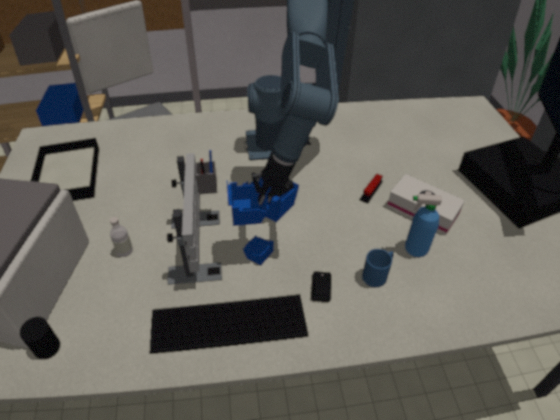

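```bash
python3 - <<'E'
from h import *
c=ld("wrist5")["image"]
cv2.imwrite("pics/c6.png",cv2.resize(c[0:170,420:560],None,fx=4.2,fy=3.5,interpolation=2))
E
```

```text
(no output)
```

View pics/c6.png

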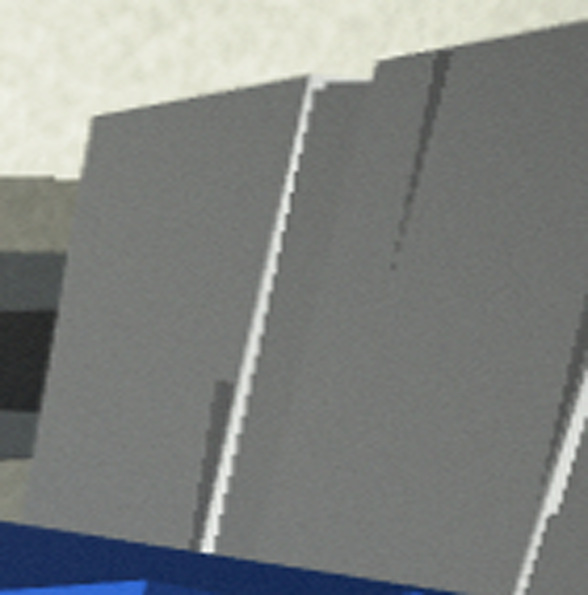

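```bash
python3 - <<'E'
from h import *
from scipy.optimize import least_squares
c=ld("wrist5")
P=lambda u,v:(420+u/4.2-.4,v/3.5-.4)
L={-110:[(93,118),(59,318),(27,510)],-60:[(308,82),(262,285),(203,545)],0:[(578,385),(545,485),(513,593)]}
uv=[];dz=[]
for k,v in L.items():
    for q in v: uv.append(P(*q));dz.append(k/1e3)
uv=np.array(uv);dz=np.array(dz);o,d=ray(c,uv)
def hit(yaw,off):
    n=Ro.from_euler("z",yaw,degrees=True).as_matrix()[:,0]
    s=((n@St.o+off)-o@n)/(d@n); return o+d*s[:,None]
def f(x):
    h=hit(x[0],x[1]/1e3); return (h[:,2]-dz)*1e3-x[2]
for fix in (None,-90.9):
    r=least_squares(f,[-90.9,0,193.]) if fix is None else least_squares(lambda x:f([fix,*x]),[0,193.])
    print(r.x,r.fun.round(2))
    x=r.x if fix is None else [fix,*r.x]
    h=hit(x[0],x[1]/1e3); print("corner",h[0], "sd", np.sqrt(np.diag(np.linalg.inv(r.jac.T@r.jac))))
# end corners
for q,z in (((93,118),None),):
    pass
E
```

```text
[-90.53057594   2.98049188 192.33058017] [-0.02  0.03  0.14  0.01 -0.01 -0.28  0.06 -0.12  0.19]
corner [ 0.71526433 -0.30338701  0.08231435] sd [0.58591451 2.6341687  1.64163723]
[  1.80428027 192.6254621 ] [-0.32  0.05  0.51 -0.29 -0.09 -0.03 -0.   -0.1   0.29]
corner [ 0.71526679 -0.3033992   0.08230175] sd [1.86604083 1.57348738]
```

```bash
sed -i 's/o=np.array(\[.531,-.2987,0\]); yaw=-90.9/o=np.array([.534,-.301,0]); yaw=-90.65/' h.py; python3 - <<'E'
from h import *
p,R=cur();Rb=R@TB.T
b0=p+R@GT-Rb@GB
print(hook_now(p,R))
c=ld("wrist5");im=cv2.resize(c["image"][130:420,220:560],None,fx=2.3,fy=2.0)
for q in [(-63.4,32,56.3),(-63.4,-32,56.3),(-52.1,32,60.4),(-52.1,-32,60.4),(45,55,76),(45,-55,76),(50.5,45,92),(53.5,45,92),(50.5,-45,92),(42,52,3)]:
    u=proj(c,b0+Rb@(np.array(q)/1e3))[0]; print(q,u.round(1))
    cv2.circle(im,(int((u[0]-220)*2.3),int((u[1]-130)*2)),3,(0,0,255),-1)
cv2.imwrite("pics/c7.png",im)
E
```

```text
(array([-113.1,   45.1,  252. ]), array([-0.07, -0.1 ,  0.16]))
(-63.4, 32, 56.3) [258.3 239.2]
(-63.4, -32, 56.3) [262.  373.2]
(-52.1, 32, 60.4) [290.4 239.1]
(-52.1, -32, 60.4) [289.4 373.2]
(45, 55, 76) [530.1 167. ]
(45, -55, 76) [477.4 379.6]
(50.5, 45, 92) [578.5 200.6]
(53.5, 45, 92) [583.8 199.7]
(50.5, -45, 92) [521.4 386.6]
(42, 52, 3) [400.3 149.4]
```

View pics/c7.png

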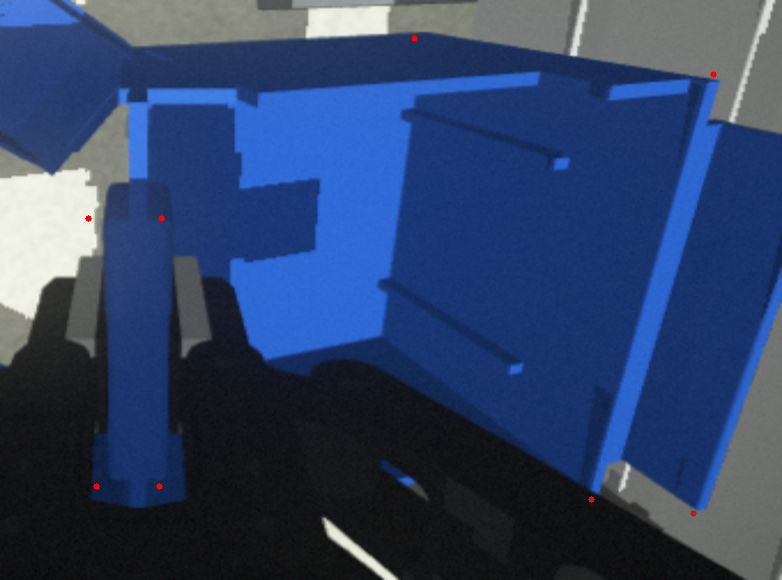

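```bash
python3 - <<'E'
from h import *
c=ld("wrist5")
cv2.imwrite("pics/c8.png",cv2.resize(c["image"][150:285,380:560],None,fx=4.4,fy=4.4,interpolation=2))
cv2.imwrite("pics/c9.png",cv2.resize(c["image"][265:400,380:560],None,fx=4.4,fy=4.4,interpolation=2))
E
```

```text
(no output)
```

View pics/c8.png

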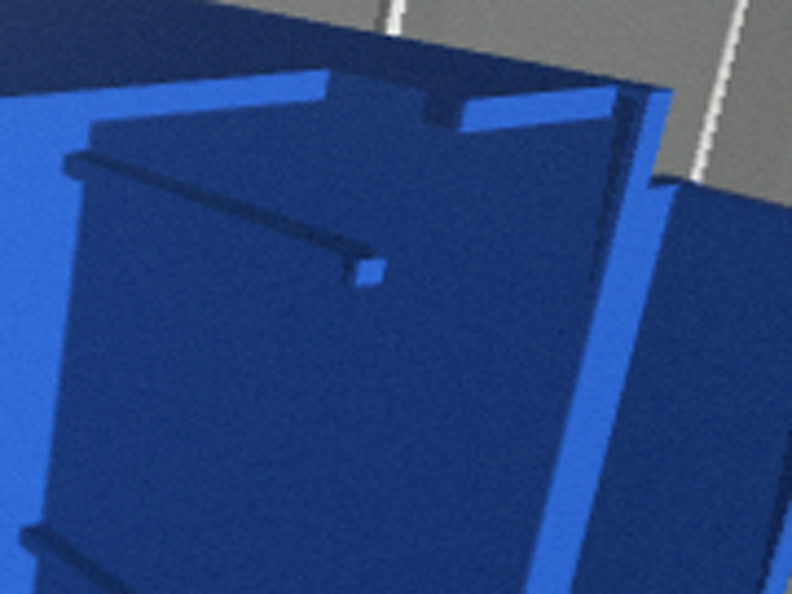

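View pics/c9.png

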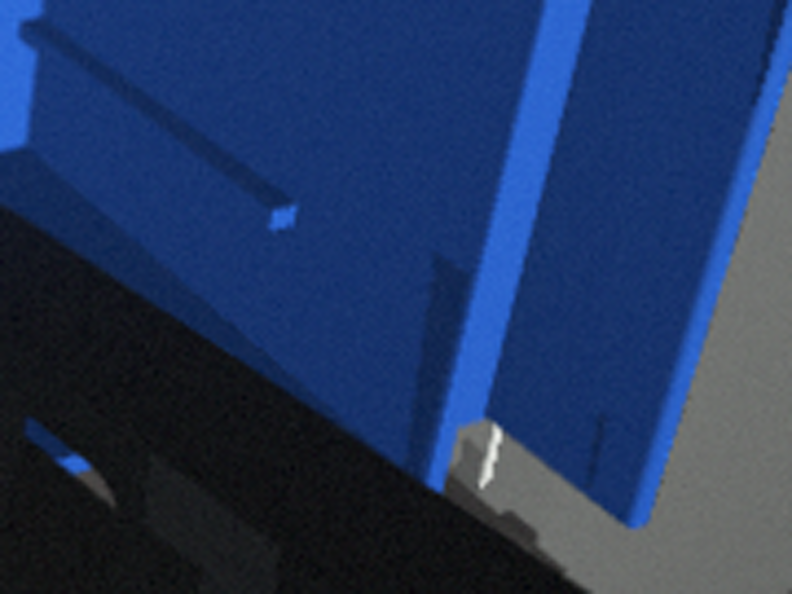

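```bash
python3 - <<'E'
from h import *
c=ld("wrist5")
A=lambda u,v:(380+u/4.4-.4,150+v/4.4-.4);B=lambda u,v:(380+u/4.4-.4,265+v/4.4-.4)
ob=[((45,55,76),A(671,91)),((42,55,76),A(617,88)),((50.5,-45,92),B(630,527)),((53.5,-45,92),B(650,522)),((42,-52,3),B(28,148)),((45,45,75.5),A(651,187)),((45,-45,75.5),B(488,418))]
X=np.array([o for o,_ in ob],float)/1e3;U=np.array([u for _,u in ob])
p,R=cur();Rb=R@TB.T;b0=p+R@GT-Rb@GB
Rc=c["R"]@Rb;tc=c["R"]@b0+c["t"]
rv,_=cv2.Rodrigues(Rc)
print((proj(c,b0+X@Rb.T)-U).round(1))
D=np.array(c["dist_coeffs"],float)
r2,t2=cv2.solvePnPRefineLM(X,U.reshape(-1,1,2),K(c),D,rv.copy(),tc.reshape(3,1).copy())
print((cv2.projectPoints(X,r2,t2,K(c),D)[0].reshape(-1,2)-U).round(2))
R2=c["R"].T@cv2.Rodrigues(r2)[0]; b2=c["R"].T@(t2.ravel()-c["t"])
S=St.R()
print("bin rel stand euler",Ro.from_matrix(S.T@R2).as_euler("zyx",degrees=True))
print("hook",S.T@(b2+R2@HB-St.o)*1e3, "pred",hook_now(p,R))
h=b2+R2@HB
print("hook in tool",(R.T@(h-p)*1e3).round(2),"pred",((GT+TB.T@(HB-GB))*1e3).round(2))
E
```

```text
[[ -2.   -3.3]
 [  5.   -2. ]
 [ -1.3   2.2]
 [ -1.3   1.5]
 [ -2.8  -1.2]
 [ -4.8  -1.4]
 [-10.3   3.7]]
[[-1.73 -0.67]
 [ 5.45  0.57]
 [ 2.35 -0.72]
 [ 2.26 -1.35]
 [ 1.63  0.01]
 [-3.92  0.37]
 [-6.08  1.92]]
bin rel stand euler [-0.11639828 -0.04376244 -0.69279999]
hook [-107.69762016   42.9863771   249.72203447] pred (array([-113.1,   45.1,  252. ]), array([-0.07, -0.1 ,  0.16]))
hook in tool [ -0.95 105.52  -3.32] pred [  1.2  101.24  -7.29]
```

```bash
cat > clr.py <<'E'
import numpy as np
def dens(P,h=.3):
    out=[]
    for a,b in zip(P,np.roll(P,-1,0)):
        n=max(2,int(np.hypot(*(b-a))/h)); out.append(a+(b-a)*np.linspace(0,1,n,endpoint=False)[:,None])
    return np.vstack(out)
B=dens(np.array([(0,0),(8.5,0),(8.5,20),(5.5,20),(5.5,3),(0,3),(0,4),(-3,4),(-3,-72),(0,-72)],float))
RE=[(0,27,-110,0),(24,27,0,52),(0,27,26,52),(0,4,12,26)]
def clr(x,z,th):
    t=np.radians(th);c,s=np.cos(t),np.sin(t)
    X=x+B[:,0]*c+B[:,1]*s; Z=z-B[:,0]*s+B[:,1]*c
    m=9e9
    for a,b,lo,hi in RE:
        dx=np.maximum(a-X,X-b);dz=np.maximum(lo-Z,Z-hi)
        d=np.where((dx>0)|(dz>0),np.hypot(np.maximum(dx,0),np.maximum(dz,0)),np.maximum(dx,dz))
        m=min(m,d.min())
    return m
if __name__=="__main__":
    xs=np.arange(-16,4,.5);zs=np.arange(-3,14,.5)
    for th in (48,45,42,38,34,30,26,22,18,14,10,6,3,0):
        C=np.array([[clr(x,z,th) for z in zs] for x in xs])
        print(th,[(x,zs[C[i].argmax()],C[i].max().round(1)) for i,x in enumerate(xs) if abs(x%2)<.01 and x>=-14])
E
python3 clr.py
```

```text
48 [(np.float64(-14.0), np.float64(1.0), np.float64(1.6)), (np.float64(-12.0), np.float64(3.0), np.float64(1.5)), (np.float64(-10.0), np.float64(4.5), np.float64(1.5)), (np.float64(-8.0), np.float64(6.5), np.float64(1.6)), (np.float64(-6.0), np.float64(8.0), np.float64(1.7)), (np.float64(-4.0), np.float64(8.0), np.float64(1.6)), (np.float64(-2.0), np.float64(7.0), np.float64(0.7)), (np.float64(0.0), np.float64(6.5), np.float64(0.2)), (np.float64(2.0), np.float64(6.5), np.float64(0.2))]
45 [(np.float64(-14.0), np.float64(0.0), np.float64(1.4)), (np.float64(-12.0), np.float64(2.0), np.float64(1.3)), (np.float64(-10.0), np.float64(4.0), np.float64(1.3)), (np.float64(-8.0), np.float64(6.0), np.float64(1.3)), (np.float64(-6.0), np.float64(7.5), np.float64(1.5)), (np.float64(-4.0), np.float64(8.0), np.float64(1.7)), (np.float64(-2.0), np.float64(7.0), np.float64(0.9)), (np.float64(0.0), np.float64(6.5), np.float64(0.5)), (np.float64(2.0), np.float64(6.5), np.float64(0.5))]
42 [(np.float64(-14.0), np.float64(-0.5), np.float64(1.3)), (np.float64(-12.0), np.float64(1.0), np.float64(1.0)), (np
[... 5145 characters left out ...]
, np.float64(-1.0), np.float64(-1.7)), (np.float64(-2.0), np.float64(1.0), np.float64(0.1)), (np.float64(0.0), np.float64(6.0), np.float64(0.3)), (np.float64(2.0), np.float64(7.5), np.float64(-1.5))]
0 [(np.float64(-14.0), np.float64(-3.0), np.float64(5.5)), (np.float64(-12.0), np.float64(-3.0), np.float64(3.5)), (np.float64(-10.0), np.float64(-3.0), np.float64(1.5)), (np.float64(-8.0), np.float64(-3.0), np.float64(-0.5)), (np.float64(-6.0), np.float64(4.5), np.float64(-1.5)), (np.float64(-4.0), np.float64(4.5), np.float64(-1.5)), (np.float64(-2.0), np.float64(-0.5), np.float64(-0.5)), (np.float64(0.0), np.float64(0.0), np.float64(0.0)), (np.float64(2.0), np.float64(-2.0), np.float64(-2.0))]
```

Rail measured: face at about y = -0.301, groove floor at about 0.192 by sight. The bin pose agrees with prediction to a few pixels. Next I tilt it, then touch the flat face below the groove with the lip to calibrate by feel.

>>> apply_moves(
  series=[
    [[7.5,0,0],[0,0,0],0],
    [[7.5,0,0],[0,0,0],0],
    [[7.5,0,0],[0,0,0],0],
    [[7.5,0,0],[0,0,0],0],
    [[7.5,0,0],[0,0,0],0],
    [[7.5,0,0],[0,0,0],0],
    [[0,0,0],[0,0,0],0],
    [[0,0,0],[0,0,0],0],
  ],
)

```text
time: 8.5
tool_pos: [0.5803, -0.0969, 0.21]
tcp_rot: [-155.3, -0.1, -0.7]
force: [0.3, 0.2, -2.1]
grip_width: 0.011
```

```bash
cat > q.py <<'E'
import sys
from h import *
from cell import robot
st=robot.get_state();p,R=cur(st)
f=St.R().T@st["force"]; 
print("t",round(st["time"],2),"hook",*hook_now(p,R),"F(stand)",f.round(1),"M",st["ft_torque"].round(2),"w",round(st["grip_width"]*1e3,1))
if len(sys.argv)>4:
    x,y,z,t=map(float,sys.argv[1:5]); print("delta",*delta(p,R,*tool_for(np.array([x,y,z])/1e3,t)))
# tool-axis comps of stand x,y,z units
print("per stand mm: x",(R.T@St.R()[:,0]).round(3),"z",R.T[:,2].round(3))
E
python3 q.py -45 45 172 45; python3 -c "
from cell import robot; print(robot.get_state()['joint_pos'].round(1))"
```

```text
t 8.5 hook [-109.6   45.1  174.3] [-0.12 44.73  0.17] F(stand) [-0.2  0.3 -2.1] M [-0.28 -0.    0.06] w 11.0
delta [ 0.27 -0.12 -0.04] [ -0.1  59.6 -25.5]
per stand mm: x [ 0.001  0.908 -0.418] z [ 0.002 -0.418 -0.908]
[-33.1  24.9  81.1  20.7  88.   54.3]
```

>>> apply_moves(
  series=[
    [[0.3,0,0],[0,30,-13],0],
    [[0,0,0],[0,30,-13],0],
    [[0,0,0],[0,0,0],0],
    [[0,0,0],[0,0,0],0],
    [[0,0,0],[0,0,0],0],
  ],
)

```text
time: 9.0
tool_pos: [0.5797, -0.1602, 0.2093]
tcp_rot: [-154.9, -0.2, -0.6]
force: [-0.8, 0.3, -2.7]
grip_width: 0.0108
```

```bash
python3 q.py -28 45 172 45
python3 - <<'E'
from h import *
from cell import robot
for n in("wrist","scene","top"):
    c=robot.capture(n); cv2.imwrite(f"pics/{n}6.png",c["image"]);pickle.dump(c,open(f"pics/{n}6.pkl","wb"))
s=ld("scene6")["image"];t=ld("top6")["image"]
cv2.imwrite("pics/c10.png",np.hstack([cv2.resize(s[140:290,150:300],(390,390),interpolation=2),cv2.resize(t[150:290,300:440],(390,390),interpolation=2)]))
E
```

```text
t 9.0 hook [-46.6  45.5 173. ] [ 0.1  45.11  0.12] F(stand) [-0.3 -0.8 -2.7] M [-0.3  -0.05 -0.  ] w 10.8
delta [-0.11 -0.14  0.14] [-0.3 17.2 -6.8]
per stand mm: x [-0.001  0.905 -0.424] z [ 0.003 -0.424 -0.905]
```

View pics/c10.png

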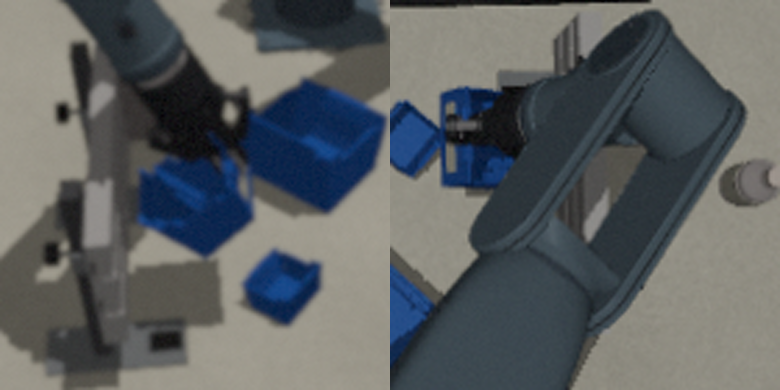

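View pics/wrist6.png

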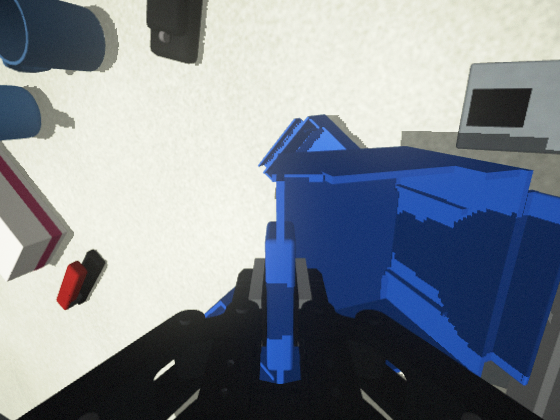

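>>> apply_moves(
  series=[
    [[0,0,0],[0,8,-3.5],0],
    [[0,0,0],[0,8,-3.5],0],
    [[0,0,0],[0,0,0],0],
    [[0,0,0],[0,0,0],0],
    [[0,0,0],[0,0,0],0],
  ],
)

```text
time: 9.65
tool_pos: [0.5791, -0.1799, 0.2081]
tcp_rot: [-154.8, -0.1, -0.8]
force: [0.4, -0.7, -2.4]
grip_width: 0.0112
```

```bash
python3 q.py
```

```text
t 9.65 hook [-26.9  44.8 171.6] [-0.15 45.19  0.25] F(stand) [ 0.7  0.5 -2.4] M [-0.26  0.03  0.01] w 11.2
per stand mm: x [ 0.002  0.905 -0.426] z [ 0.003 -0.426 -0.905]
```

>>> apply_moves(
  series=[
    [[0,0,0],[0,0.9,-0.4],0],
    [[0,0,0],[0,0.9,-0.4],0],
    [[0,0,0],[0,0,0],0],
    [[0,0,0],[0,0,0],0],
  ],
)

```text
time: 10.05
tool_pos: [0.5792, -0.1817, 0.2082]
tcp_rot: [-154.8, -0.2, -0.7]
force: [-0.4, -0.5, -2.1]
grip_width: 0.0113
```

```bash
python3 q.py
```

```text
t 10.05 hook [-25.1  45.  171.7] [-0.11 45.17  0.25] F(stand) [ 0.5 -0.4 -2.1] M [-0.21  0.03  0.  ] w 11.3
per stand mm: x [ 0.001  0.905 -0.425] z [ 0.003 -0.425 -0.905]
```

>>> apply_moves(
  series=[
    [[0,0,0],[0,0.9,-0.4],0],
    [[0,0,0],[0,0.9,-0.4],0],
    [[0,0,0],[0,0,0],0],
  ],
)

```text
time: 10.35
tool_pos: [0.5792, -0.1829, 0.2084]
tcp_rot: [-154.7, -0.2, -0.7]
force: [-0.1, 4.5, -0.7]
grip_width: 0.0109
```

>>> apply_moves(
  series=[
    [[0,0,0],[0,0.9,-0.4],0],
    [[0,0,0],[0,0,0],0],
  ],
)

```text
time: 10.55
tool_pos: [0.5791, -0.183, 0.2085]
tcp_rot: [-154.7, -0.2, -0.7]
force: [0.8, 6.6, -0.3]
grip_width: 0.0111
```

>>> apply_moves(
  series=[
    [[0,0,0],[0,0.9,-0.4],0],
    [[0,0,0],[0,0,0],0],
  ],
)

```text
time: 10.75
tool_pos: [0.5791, -0.1831, 0.2087]
tcp_rot: [-154.6, -0.2, -0.6]
force: [-0.3, 8.6, 0.9]
grip_width: 0.011
```

```bash
python3 q.py
```

```text
t 10.75 hook [-23.8  45.1 171.8] [2.000e-02 4.543e+01 1.300e-01] F(stand) [-8.6 -0.4  0.9] M [ 1.24 -0.03 -0.05] w 11.0
per stand mm: x [-0.     0.903 -0.429] z [ 0.003 -0.429 -0.903]
```

Contact with the face was felt gently (8.6 N, about 2 N/mm), and it puts the lip about 3.7 mm nearer the rail than modelled. I back off and raise it to mouth height.

>>> apply_moves(
  series=[
    [[0,0,0],[0,-7.2,3.4],0],
    [[0,0,0],[0,-8.6,-18],0],
    [[0,0,0],[0,0,0],0],
    [[0,0,0],[0,0,0],0],
    [[0,0,0],[0,0,0],0],
  ],
)

```text
time: 11.25
tool_pos: [0.5789, -0.1778, 0.2272]
tcp_rot: [-154.8, -0.1, -0.7]
force: [-0.1, 0.8, -2.5]
grip_width: 0.0111
```

```bash
sed -i 's/^GT=.*/GT=np.array([1.2,0.,-18.6])\/1e3/; s/o=np.array(\[.534,-.301,0\])/o=np.array([.534,-.2973,0])/' h.py; python3 q.py -18 45 192 45
```

```text
t 11.25 hook [-25.3  44.6 190.8] [-0.14 45.16  0.22] F(stand) [-0.8 -0.1 -2.5] M [-0.32  0.03 -0.04] w 11.1
delta [-0.16 -0.15 -0.04] [ 0.3  6.1 -3.9]
per stand mm: x [ 0.002  0.905 -0.425] z [ 0.002 -0.425 -0.905]
```

>>> apply_moves(
  series=[
    [[0,0,0],[0,2.3,-1.6],0],
    [[0,0,0],[0,2.3,-1.6],0],
    [[0,0,0],[0,0,0],0],
    [[0,0,0],[0,0,0],0],
  ],
)

```text
time: 11.65
tool_pos: [0.579, -0.1833, 0.2287]
tcp_rot: [-154.8, -0.2, -0.7]
force: [-0.1, 0.3, -2.4]
grip_width: 0.0112
```

>>> apply_moves(
  series=[
    [[0,0,0],[0,0.9,-0.4],0],
    [[0,0,0],[0,0.9,-0.4],0],
    [[0,0,0],[0,0,0],0],
    [[0,0,0],[0,0,0],0],
  ],
)

```text
time: 12.05
tool_pos: [0.5791, -0.1851, 0.2289]
tcp_rot: [-154.8, -0.2, -0.7]
force: [-0.2, -0.3, -1.0]
grip_width: 0.0107
```

```bash
python3 q.py -16 45 192 45
```

```text
t 12.05 hook [-18.   44.9 192.4] [-0.11 45.18  0.24] F(stand) [ 0.3 -0.2 -1. ] M [-0.25  0.02  0.02] w 10.7
delta [-0.18 -0.18 -0.  ] [ 0.   2.  -0.2]
per stand mm: x [ 0.001  0.905 -0.425] z [ 0.003 -0.425 -0.905]
```

Lip is in the mouth by 2 mm with no force. I lower it to feel the floor edge.

>>> apply_moves(
  series=[
    [[0,0,0],[0,0.4,0.9],0],
    [[0,0,0],[0,0.4,0.9],0],
    [[0,0,0],[0,0,0],0],
    [[0,0,0],[0,0,0],0],
  ],
)

```text
time: 12.45
tool_pos: [0.579, -0.185, 0.2269]
tcp_rot: [-154.8, -0.2, -0.7]
force: [0.5, 0.5, -1.5]
grip_width: 0.0108
```

>>> apply_moves(
  series=[
    [[0,0,0],[0,0.4,0.9],0],
    [[0,0,0],[0,0.4,0.9],0],
    [[0,0,0],[0,0,0],0],
    [[0,0,0],[0,0,0],0],
  ],
)

```text
time: 12.85
tool_pos: [0.5791, -0.1848, 0.2252]
tcp_rot: [-154.8, -0.2, -0.7]
force: [-0.4, 1.3, -1.8]
grip_width: 0.011
```

>>> apply_moves(
  series=[
    [[0,0,0],[0,0.4,0.9],0],
    [[0,0,0],[0,0.4,0.9],0],
    [[0,0,0],[0,0,0],0],
    [[0,0,0],[0,0,0],0],
  ],
)

```text
time: 13.25
tool_pos: [0.5793, -0.1845, 0.224]
tcp_rot: [-154.8, -0.2, -0.7]
force: [-0.9, 3.0, 4.6]
grip_width: 0.011
```

```bash
python3 q.py -16 45 192 45
```

```text
t 13.25 hook [-18.6  45.3 187.5] [-0.07 45.18  0.28] F(stand) [-3.  -0.9  4.6] M [ 0.09  0.21 -0.05] w 11.0
delta [-0.18 -0.23  0.05] [-0.2  0.4 -4.9]
per stand mm: x [ 0.001  0.905 -0.425] z [ 0.004 -0.425 -0.905]
```

>>> apply_moves(
  series=[
    [[0,0,0],[0,-1.4,-3],0],
    [[0,0,0],[0,0,0],0],
    [[0,0,0],[0,0,0],0],
    [[0,0,0],[0,0,0],0],
  ],
)

```text
time: 13.65
tool_pos: [0.5788, -0.1851, 0.2257]
tcp_rot: [-154.8, -0.1, -0.7]
force: [-0.1, 0.2, -2.8]
grip_width: 0.0112
```

```bash
python3 q.py -14 45 194 45
```

```text
t 13.65 hook [-18.   44.7 189.2] [-0.13 45.19  0.21] F(stand) [-0.2 -0.1 -2.8] M [-0.26  0.04 -0.02] w 11.2
delta [-0.19 -0.15 -0.03] [ 0.2  1.6 -5.7]
per stand mm: x [ 0.002  0.905 -0.426] z [ 0.002 -0.426 -0.905]
```

>>> apply_moves(
  series=[
    [[0,0,0],[0,0.3,-1.9],0],
    [[0,0,0],[0,0.6,-1.9],0],
    [[0,0,0],[0,0.7,-1.9],0],
    [[0,0,0],[0,0,0],0],
    [[0,0,0],[0,0,0],0],
  ],
)

```text
time: 14.15
tool_pos: [0.579, -0.189, 0.2308]
tcp_rot: [-154.8, -0.2, -0.7]
force: [-0.7, -0.3, -3.1]
grip_width: 0.0107
```

>>> apply_moves(
  series=[
    [[0,0,0],[0,0.5,-1.3],0],
    [[0,0,0],[0,0.5,-1.3],0],
    [[0,0,0],[0,0,0],0],
    [[0,0,0],[0,0,0],0],
  ],
)

```text
time: 14.55
tool_pos: [0.579, -0.1909, 0.2327]
tcp_rot: [-154.8, -0.2, -0.7]
force: [-0.2, -0.9, -2.0]
grip_width: 0.0109
```

```bash
python3 q.py -10 45 198 45
```

```text
t 14.55 hook [-12.2  44.9 196.3] [-0.12 45.17  0.25] F(stand) [ 0.9 -0.2 -2. ] M [-0.31  0.03 -0.  ] w 10.9
delta [-0.17 -0.19 -0.  ] [ 0.   1.3 -2.2]
per stand mm: x [ 0.001  0.905 -0.425] z [ 0.003 -0.425 -0.905]
```

>>> apply_moves(
  series=[
    [[0,0,0],[0,0.6,-1.2],0],
    [[0,0,0],[0,0.6,-1.2],0],
    [[0,0,0],[0,0,0],0],
    [[0,0,0],[0,0,0],0],
  ],
)

```text
time: 14.95
tool_pos: [0.579, -0.193, 0.2344]
tcp_rot: [-154.8, -0.2, -0.7]
force: [0.9, 0.4, -3.5]
grip_width: 0.0107
```

>>> apply_moves(
  series=[
    [[0,0,0],[0,0.5,-1.3],0],
    [[0,0,0],[0,0.5,-1.3],0],
    [[0,0,0],[0,0,0],0],
    [[0,0,0],[0,0,0],0],
  ],
)

```text
time: 15.35
tool_pos: [0.5789, -0.195, 0.2364]
tcp_rot: [-154.8, -0.2, -0.7]
force: [1.1, -0.1, -1.9]
grip_width: 0.0111
```

```bash
python3 q.py -5 45 201.7 45
```

```text
t 15.35 hook [ -8.   44.9 199.9] [-0.12 45.17  0.25] F(stand) [ 0.1  1.1 -1.9] M [-0.31 -0.01 -0.04] w 11.1
delta [-0.17 -0.19 -0.  ] [ 0.1  2.  -2.6]
per stand mm: x [ 0.001  0.905 -0.425] z [ 0.003 -0.425 -0.905]
```

>>> apply_moves(
  series=[
    [[0,0,0],[0,0.7,-1.2],0],
    [[0,0,0],[0,0.7,-1.0],0],
    [[0,0,0],[0,0.6,-0.4],0],
    [[0,0,0],[0,0,0],0],
    [[0,0,0],[0,0,0],0],
  ],
)

```text
time: 15.85
tool_pos: [0.5789, -0.1979, 0.2378]
tcp_rot: [-154.8, -0.2, -0.7]
force: [-0.4, 0.5, -2.2]
grip_width: 0.0111
```

```bash
python3 q.py -4 45 201.5 38
```

```text
t 15.85 hook [ -5.2  44.9 201.3] [-0.11 45.17  0.25] F(stand) [-0.5 -0.4 -2.2] M [-0.25  0.05  0.02] w 11.1
delta [-7.17 -0.18 -0.01] [ 0.   2.7 11.9]
per stand mm: x [ 0.001  0.905 -0.425] z [ 0.003 -0.425 -0.905]
```

Contact-free at hook x ≈ -5 mm with tilt 45°, so the lip is in behind the slat. Now the swing-down, in small steps.

```bash
cat > path.py <<'E'
import sys
from h import *
F=float(sys.argv[1]); y=float(sys.argv[2]); n=int(sys.argv[3]); K_=[tuple(map(float,a.split(','))) for a in sys.argv[4:]]
p,R=cur(); (h,e)=hook_now(p,R); yaw=e
k0=(e[1],h[0],h[2]-F); print("now tilt,x,zrel",np.round(k0,2), "y",h[1])
K_=[k0]+K_; L=[]
for a,b in zip(K_[:-1],K_[1:]):
    m=max(1,int(np.ceil(abs(a[0]-b[0])/2)))
    for i in range(m): L.append(np.array(a)+(np.array(b)-a)*(i+1)/m)
P=(p,R)
for k in L[:n]:
    Q=tool_for(np.array([k[1],y,k[2]+F])/1e3,k[0])
    r,s=delta(*P,*Q); print(r,s.round(2), "->",k.round(1)); P=Q
E
python3 path.py 194 45 20 38,-4,7.2 34,-3,6.5 26,-2,6 18,-1.5,5
```

```text
now tilt,x,zrel [45.17 -5.2   7.3 ] y 44.9
[-1.8  -0.18 -0.01] [0.1 0.5 3.1] -> [43.4 -4.9  7.3]
[-1.79  0.    0.  ] [-0.   0.6  3.1] -> [41.6 -4.6  7.3]
[-1.79 -0.    0.  ] [0.  0.6 3.1] -> [39.8 -4.3  7.2]
[-1.79  0.   -0.  ] [-0.   0.6  3.1] -> [38.  -4.   7.2]
[-2. -0.  0.] [0.  0.9 3.7] -> [36.  -3.5  6.8]
[-2. -0. -0.] [-0.   0.9  3.7] -> [34.  -3.   6.5]
[-2.  0. -0.] [0.  0.6 3.6] -> [32.  -2.8  6.4]
[-2. -0. -0.] [-0.   0.6  3.6] -> [30.  -2.5  6.2]
[-2.  0.  0.] [0.  0.6 3.6] -> [28.  -2.2  6.1]
[-2. -0. -0.] [-0.   0.6  3.6] -> [26. -2.  6.]
[-2. -0. -0.] [0.  0.5 3.8] -> [24.  -1.9  5.8]
[-2.  0.  0.] [0.  0.5 3.8] -> [22.  -1.8  5.5]
[-2. -0. -0.] [-0.   0.4  3.8] -> [20.  -1.6  5.2]
[-2.  0.  0.] [-0.   0.4  3.8] -> [18.  -1.5  5. ]
```

>>> apply_moves(
  series=[
    [[-1.8,0,0],[0,0.5,3.1],0],
    [[-1.8,0,0],[0,0.6,3.1],0],
    [[0,0,0],[0,0,0],0],
    [[0,0,0],[0,0,0],0],
  ],
)

```text
time: 16.25
tool_pos: [0.5789, -0.1956, 0.232]
tcp_rot: [-158.4, -0.2, -0.7]
force: [0.4, 0.2, -2.7]
grip_width: 0.0107
```

```bash
python3 q.py; python3 path.py 194 45 4 38,-4,7.2 34,-3,6.5
```

```text
t 16.25 hook [ -5.4  45.  201.6] [-2.000e-02  4.156e+01  2.000e-01] F(stand) [-0.2  0.4 -2.7] M [-0.21  0.03  0.  ] w 10.7
per stand mm: x [ 0.     0.93  -0.367] z [ 0.003 -0.367 -0.93 ]
now tilt,x,zrel [41.56 -5.4   7.6 ] y 45.0
[-1.78 -0.17  0.05] [0. 1. 3.] -> [39.8 -4.7  7.4]
[-1.78  0.   -0.  ] [-0.   1.   3.1] -> [38.  -4.   7.2]
[-2. -0.  0.] [0.  0.9 3.7] -> [36.  -3.5  6.8]
[-2. -0. -0.] [-0.   0.9  3.7] -> [34.  -3.   6.5]
```

>>> apply_moves(
  series=[
    [[-1.8,0,0],[0,1.1,3.1],0],
    [[-1.8,0,0],[0,1.1,3.1],0],
    [[0,0,0],[0,0,0],0],
    [[0,0,0],[0,0,0],0],
  ],
)

```text
time: 16.65
tool_pos: [0.5789, -0.1957, 0.2253]
tcp_rot: [-162.0, -0.2, -0.7]
force: [0.3, -0.7, -1.1]
grip_width: 0.0113
```

```bash
python3 q.py; python3 path.py 194 45 4 34,-3,6.5 26,-2,6
```

```text
t 16.65 hook [ -3.6  45.  201. ] [-0.05 37.97  0.2 ] F(stand) [ 0.7  0.3 -1.1] M [-0.13  0.01  0.01] w 11.3
per stand mm: x [ 0.001  0.951 -0.308] z [ 0.003 -0.308 -0.951]
now tilt,x,zrel [37.97 -3.6   7.  ] y 45.0
[-1.98 -0.18  0.01] [0.  0.6 3.6] -> [36.  -3.3  6.8]
[-1.98 -0.    0.  ] [-0.   0.7  3.7] -> [34.  -3.   6.5]
[-2.  0. -0.] [0.  0.6 3.6] -> [32.  -2.8  6.4]
[-2. -0. -0.] [-0.   0.6  3.6] -> [30.  -2.5  6.2]
```

>>> apply_moves(
  series=[
    [[-2,0,0],[0,0.7,3.6],0],
    [[-2,0,0],[0,0.7,3.6],0],
    [[0,0,0],[0,0,0],0],
    [[0,0,0],[0,0,0],0],
  ],
)

```text
time: 17.05
tool_pos: [0.579, -0.1953, 0.218]
tcp_rot: [-166.0, -0.2, -0.7]
force: [1.0, -1.1, -2.2]
grip_width: 0.0111
```

```bash
python3 q.py; python3 path.py 194 45 4 30,-2.5,6.2 26,-2,6
```

```text
t 17.05 hook [ -2.5  45.  200.5] [-0.08 34.02  0.21] F(stand) [ 1.1  1.  -2.2] M [-0.11 -0.04  0.  ] w 11.1
per stand mm: x [ 0.001  0.97  -0.242] z [ 0.003 -0.242 -0.97 ]
now tilt,x,zrel [34.02 -2.5   6.5 ] y 45.0
[-1.34 -0.18 -0.03] [-0.   0.2  2.5] -> [32.7 -2.5  6.4]
[-1.34  0.   -0.  ] [-0.   0.2  2.5] -> [31.3 -2.5  6.3]
[-1.34 -0.    0.  ] [0.  0.2 2.5] -> [30.  -2.5  6.2]
[-2.  0.  0.] [0.  0.6 3.6] -> [28.  -2.2  6.1]
```

>>> apply_moves(
  series=[
    [[-2,0,0],[0,0.35,3.7],0],
    [[-2,0,0],[0,0.35,3.7],0],
    [[0,0,0],[0,0,0],0],
    [[0,0,0],[0,0,0],0],
  ],
)

```text
time: 17.45
tool_pos: [0.579, -0.1945, 0.2106]
tcp_rot: [-170.0, -0.2, -0.7]
force: [0.0, -0.5, -2.9]
grip_width: 0.0112
```

```bash
python3 q.py; python3 path.py 194 45 4 26,-2,6 22,-1.7,5.5
```

```text
t 17.45 hook [ -2.3  44.9 200.1] [-0.09 30.04  0.21] F(stand) [ 0.5  0.  -2.9] M [-0.14  0.05  0.05] w 11.2
per stand mm: x [ 0.001  0.985 -0.174] z [ 0.003 -0.174 -0.985]
now tilt,x,zrel [30.04 -2.3   6.1 ] y 44.9
[-1.34 -0.18 -0.05] [-0.1  0.3  2.4] -> [28.7 -2.2  6.1]
[-1.35 -0.    0.  ] [-0.   0.3  2.4] -> [27.3 -2.1  6. ]
[-1.35 -0.   -0.  ] [0.  0.3 2.4] -> [26. -2.  6.]
[-2. -0. -0.] [0.  0.5 3.8] -> [24.  -1.8  5.8]
```

>>> apply_moves(
  series=[
    [[-2,0,0],[0,0.5,3.6],0],
    [[-2,0,0],[0,0.5,3.6],0],
    [[0,0,0],[0,0,0],0],
    [[0,0,0],[0,0,0],0],
  ],
)

```text
time: 17.85
tool_pos: [0.579, -0.1937, 0.2032]
tcp_rot: [-174.0, -0.2, -0.7]
force: [0.7, 0.1, -1.8]
grip_width: 0.0109
```

>>> apply_moves(
  series=[
    [[-2,0,0],[0,0.5,3.8],0],
    [[-2,0,0],[0,0.5,3.8],0],
    [[0,0,0],[0,0,0],0],
    [[0,0,0],[0,0,0],0],
  ],
)

```text
time: 18.25
tool_pos: [0.579, -0.1942, 0.1956]
tcp_rot: [-178.0, -0.2, -0.7]
force: [-0.6, -0.9, -2.5]
grip_width: 0.0111
```

```bash
python3 q.py; python3 path.py 194 45 4 18,-1.5,5 14,-1.2,4.8
```

```text
t 18.25 hook [ -2.1  45.  199.3] [-0.04 21.98  0.18] F(stand) [ 0.9 -0.6 -2.5] M [ 0.05  0.01 -0.03] w 11.1
per stand mm: x [ 0.001  0.999 -0.035] z [ 0.003 -0.035 -0.999]
now tilt,x,zrel [21.98 -2.1   5.3 ] y 45.0
[-1.99 -0.16 -0.04] [-0.1  0.6  3.7] -> [20.  -1.8  5.2]
[-1.99  0.   -0.  ] [-0.   0.6  3.7] -> [18.  -1.5  5. ]
[-2. -0. -0.] [0.  0.5 3.6] -> [16.  -1.4  4.9]
[-2.  0.  0.] [-0.   0.5  3.6] -> [14.  -1.2  4.8]
```

>>> apply_moves(
  series=[
    [[-2,0,0],[0,0.7,3.7],0],
    [[-2,0,0],[0,0.7,3.7],0],
    [[0,0,0],[0,0,0],0],
    [[0,0,0],[0,0,0],0],
  ],
)

```text
time: 18.65
tool_pos: [0.5791, -0.1959, 0.1883]
tcp_rot: [178.0, -0.2, -0.7]
force: [-0.2, 0.2, -1.6]
grip_width: 0.0114
```

>>> apply_moves(
  series=[
    [[-2,0,0],[0,0.5,3.6],0],
    [[-2,0,0],[0,0.5,3.6],0],
    [[0,0,0],[0,0,0],0],
    [[0,0,0],[0,0,0],0],
  ],
)

```text
time: 19.05
tool_pos: [0.5792, -0.1974, 0.1812]
tcp_rot: [174.0, -0.2, -0.7]
force: [0.6, -0.3, -2.8]
grip_width: 0.011
```

```bash
python3 q.py; python3 path.py 194 45 6 10,-1.0,4.5 6,-0.7,3.5 3,-0.6,2.5
```

```text
t 19.05 hook [ -0.5  45.  199. ] [-0.08 14.03  0.2 ] F(stand) [ 0.3  0.6 -2.8] M [ 0.17  0.   -0.04] w 11.0
per stand mm: x [0.001 0.995 0.104] z [ 0.003  0.104 -0.995]
now tilt,x,zrel [14.03 -0.5   5.  ] y 45.0
[-1.35 -0.17 -0.1 ] [-0.2 -0.   2.5] -> [12.7 -0.7  4.8]
[-1.34 -0.    0.  ] [-0.   0.   2.5] -> [11.3 -0.8  4.7]
[-1.34  0.   -0.  ] [-0.   0.   2.5] -> [10.  -1.   4.5]
[-2.  0.  0.] [0.  0.4 4. ] -> [ 8.  -0.8  4. ]
[-2.  0. -0.] [0.  0.4 4. ] -> [ 6.  -0.7  3.5]
[-1.5  0.  -0. ] [-0.   0.2  3.1] -> [ 4.5 -0.6  3. ]
```

>>> apply_moves(
  series=[
    [[-2,0,0],[0,0,3.7],0],
    [[-2,0,0],[0,0,3.7],0],
    [[0,0,0],[0,0,0],0],
    [[0,0,0],[0,0,0],0],
  ],
)

```text
time: 19.45
tool_pos: [0.5792, -0.1983, 0.1739]
tcp_rot: [170.0, -0.2, -0.7]
force: [-0.7, -0.0, -2.0]
grip_width: 0.011
```

>>> apply_moves(
  series=[
    [[-2,0,0],[0,0.5,4],0],
    [[-2,0,0],[0,0.5,4],0],
    [[0,0,0],[0,0,0],0],
    [[0,0,0],[0,0,0],0],
  ],
)

```text
time: 19.85
tool_pos: [0.5792, -0.2009, 0.1663]
tcp_rot: [166.0, -0.2, -0.7]
force: [0.2, -0.0, -1.9]
grip_width: 0.0109
```

```bash
python3 q.py; python3 path.py 194 45 6 3,-0.6,2 0,0,0
```

```text
t 19.85 hook [ -0.4  45.1 197.8] [-0.08  6.04  0.19] F(stand) [ 0.   0.2 -1.9] M [0.23 0.02 0.02] w 10.9
per stand mm: x [0.001 0.97  0.241] z [ 0.003  0.241 -0.97 ]
now tilt,x,zrel [ 6.04 -0.4   3.8 ] y 45.1
[-1.52 -0.15 -0.13] [-0.3 -0.   3.5] -> [ 4.5 -0.5  2.9]
[-1.52 -0.    0.  ] [ 0.  -0.1  3.5] -> [ 3.  -0.6  2. ]
[-1.5  0.  -0. ] [0.  0.2 3.7] -> [ 1.5 -0.3  1. ]
[-1.5 -0.  -0. ] [-0.   0.2  3.7] -> [0. 0. 0.]
```

>>> apply_moves(
  series=[
    [[-1.5,0,0],[0,0,3.3],0],
    [[-1.5,0,0],[0,0,3.3],0],
    [[0,0,0],[0,0,0],0],
    [[0,0,0],[0,0,0],0],
  ],
)

```text
time: 20.25
tool_pos: [0.5793, -0.2026, 0.16]
tcp_rot: [163.0, -0.2, -0.7]
force: [0.1, 0.3, -1.4]
grip_width: 0.0111
```

```bash
python3 q.py; python3 path.py 194 45 6 0,0,0.5
```

```text
t 20.25 hook [ -0.5  45.1 196.5] [-0.09  3.03  0.19] F(stand) [-0.3  0.1 -1.4] M [ 0.38 -0.02 -0.02] w 11.1
per stand mm: x [0.002 0.956 0.292] z [ 0.003  0.292 -0.956]
now tilt,x,zrel [ 3.03 -0.5   2.5 ] y 45.1
[-1.51 -0.15 -0.14] [-0.4  0.2  3.7] -> [ 1.5 -0.2  1.5]
[-1.51 -0.    0.  ] [-0.   0.1  3.7] -> [0.  0.  0.5]
```

>>> apply_moves(
  series=[
    [[-1.5,0,0],[0,0.1,3.2],0],
    [[0,0,0],[0,0,0],0],
    [[0,0,0],[0,0,0],0],
  ],
)

```text
time: 20.55
tool_pos: [0.5792, -0.2036, 0.1569]
tcp_rot: [161.5, -0.2, -0.7]
force: [-0.7, 0.5, -2.1]
grip_width: 0.0111
```

```bash
python3 q.py; python3 path.py 194 45 6 0,0,0.5
```

```text
t 20.55 hook [ -0.5  45.1 195.9] [-0.08  1.52  0.18] F(stand) [-0.5 -0.7 -2.1] M [ 0.37  0.03 -0.01] w 11.1
per stand mm: x [0.001 0.948 0.317] z [ 0.003  0.317 -0.948]
now tilt,x,zrel [ 1.52 -0.5   1.9 ] y 45.1
[-1.52 -0.14 -0.13] [-0.3  0.3  4.2] -> [0.  0.  0.5]
```

>>> apply_moves(
  series=[
    [[-1.5,0,0],[0,0.1,3.3],0],
    [[0,0,0],[0,0,0],0],
    [[0,0,0],[0,0,0],0],
  ],
)

```text
time: 20.85
tool_pos: [0.5791, -0.2047, 0.1537]
tcp_rot: [160.0, -0.2, -0.7]
force: [0.4, -0.7, -2.8]
grip_width: 0.011
```

```bash
python3 q.py
python3 - <<'E'
from h import *
from cell import robot
c=robot.capture("wrist"); cv2.imwrite("pics/w7.png",c["image"]);pickle.dump(c,open("pics/w7.pkl","wb"))
E
```

```text
t 20.85 hook [ -0.5  45.  195.2] [-0.06  0.01  0.17] F(stand) [ 0.7  0.5 -2.8] M [0.35 0.01 0.  ] w 11.0
per stand mm: x [0.001 0.94  0.342] z [ 0.003  0.342 -0.94 ]
```

View pics/w7.png

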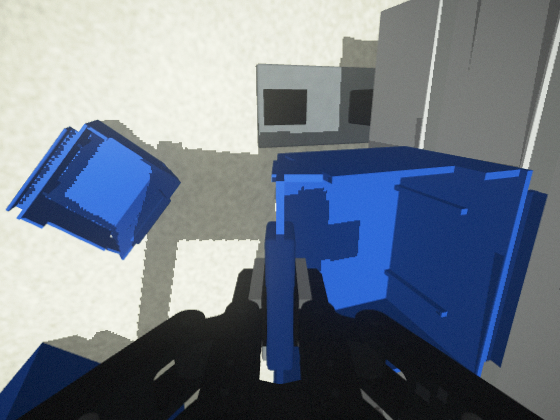

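Bin is level with the tongue in the groove, at (520,280) in the picture, and no contact force yet. I lower it onto the groove floor.

>>> apply_moves(
  series=[
    [[0,0,0],[0,-0.3,0.9],0],
    [[0,0,0],[0,0,0],0],
    [[0,0,0],[0,0,0],0],
  ],
)

```text
time: 21.2
tool_pos: [0.5793, -0.2049, 0.1529]
tcp_rot: [160.0, -0.2, -0.7]
force: [0.7, -0.0, -0.2]
grip_width: 0.011
```

>>> apply_moves(
  series=[
    [[0,0,0],[0,-0.3,0.9],0],
    [[0,0,0],[0,0,0],0],
    [[0,0,0],[0,0,0],0],
  ],
)

```text
time: 21.5
tool_pos: [0.5795, -0.2048, 0.1523]
tcp_rot: [159.9, -0.2, -0.7]
force: [0.6, 2.5, 4.7]
grip_width: 0.011
```

>>> apply_moves(
  series=[
    [[0,0,0],[0,-0.3,0.9],0],
    [[0,0,0],[0,0,0],0],
    [[0,0,0],[0,0,0],0],
  ],
)

```text
time: 21.8
tool_pos: [0.5796, -0.2045, 0.1517]
tcp_rot: [159.9, -0.3, -0.7]
force: [0.5, 4.0, 6.8]
grip_width: 0.0114
```

```bash
python3 q.py
```

```text
t 21.8 hook [ -0.7  45.5 193.3] [-0.05 -0.07  0.26] F(stand) [-4.   0.4  6.8] M [-0.07  0.23 -0.15] w 11.4
per stand mm: x [0.001 0.939 0.343] z [ 0.005  0.343 -0.939]
```

>>> apply_moves(
  series=[
    [[0,0,0],[0,0.9,0.3],0],
    [[0,0,0],[0,0,0],0],
    [[0,0,0],[0,0,0],0],
  ],
)

```text
time: 22.1
tool_pos: [0.5797, -0.2046, 0.1517]
tcp_rot: [160.0, -0.3, -0.7]
force: [0.5, 7.0, 7.0]
grip_width: 0.0109
```

```bash
python3 q.py
python3 - <<'E'
from h import *
from cell import robot
c=robot.capture("wrist"); pickle.dump(c,open("pics/w8.pkl","wb"))
s=robot.capture("scene"); 
cv2.imwrite("pics/c11.png",cv2.resize(c["image"][130:400,380:560],None,fx=2.2,fy=2.2,interpolation=2))
cv2.imwrite("pics/c12.png",cv2.resize(s["image"][140:290,130:280],None,fx=4,fy=4,interpolation=2))
E
```

```text
t 22.1 hook [ -0.6  45.5 193.2] [-0.05  0.    0.27] F(stand) [-7.   0.4  7. ] M [ 0.33  0.19 -0.17] w 10.9
per stand mm: x [0.001 0.94  0.342] z [ 0.005  0.342 -0.94 ]
```

View pics/c11.png

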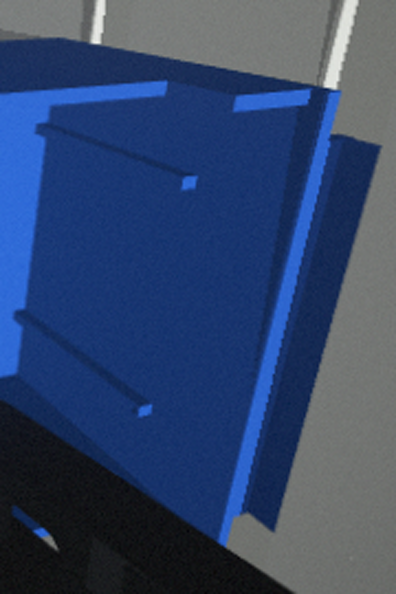

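View pics/c12.png

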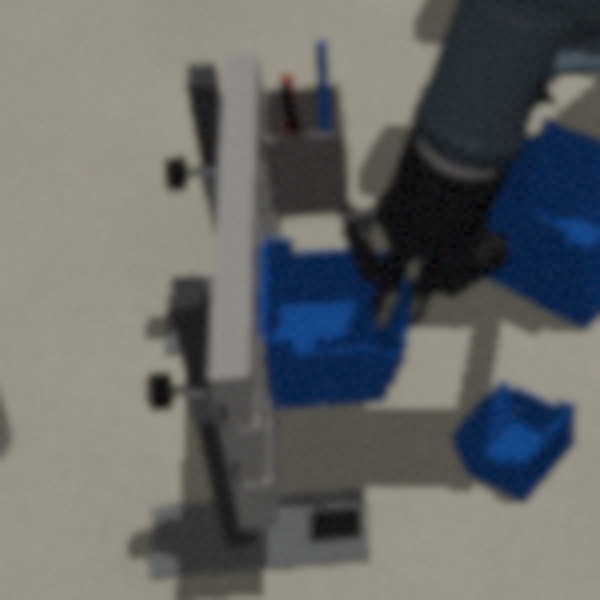

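The back wall doesn't yield to a further +x push, so it is flush. The lip is behind the slat, cut off cleanly by its edge in the crop. I relieve the preload, then open.

>>> apply_moves(
  series=[
    [[0,0,0],[0,-1.2,-0.4],0],
    [[0,0,0],[0,0.4,-1.2],0],
    [[0,0,0],[0,0,0],0],
    [[0,0,0],[0,0,0],0],
  ],
)

```text
time: 22.6
tool_pos: [0.5793, -0.2045, 0.152]
tcp_rot: [160.0, -0.2, -0.7]
force: [1.3, 1.1, 3.7]
grip_width: 0.0111
```

```bash
python3 q.py
```

```text
t 22.6 hook [ -0.7  45.2 193.6] [-0.07 -0.04  0.2 ] F(stand) [-1.1  1.3  3.7] M [-0.16 -0.01  0.05] w 11.1
per stand mm: x [0.001 0.939 0.343] z [ 0.003  0.343 -0.939]
```

Light seating load. Opening gently.

>>> apply_moves(
  series=[
    [[0,0,0],[0,0.2,-0.6],0],
    [[0,0,0],[0,0,0],11],
    [[0,0,0],[0,0,0],13],
    [[0,0,0],[0,0,0],16],
    [[0,0,0],[0,0,0],20],
    [[0,0,0],[0,0,0],25],
    [[0,0,0],[0,0,0],30],
    [[0,0,0],[0,0,0],30],
    [[0,0,0],[0,0,0],30],
  ],
)

```text
time: 23.5
tool_pos: [0.579, -0.2043, 0.1525]
tcp_rot: [160.0, -0.2, -0.7]
force: [-0.0, 0.0, -0.8]
grip_width: 0.0299
```

```bash
python3 q.py
python3 - <<'E'
from h import *
from cell import robot
c=robot.capture("wrist"); pickle.dump(c,open("pics/w9.pkl","wb"));cv2.imwrite("pics/w9.png",c["image"])
E
```

```text
t 23.5 hook [ -0.9  44.9 194. ] [-0.08 -0.03  0.16] F(stand) [-0.  -0.  -0.8] M [0.18 0.03 0.01] w 29.9
per stand mm: x [0.001 0.94  0.342] z [ 0.003  0.342 -0.94 ]
```

View pics/w9.png

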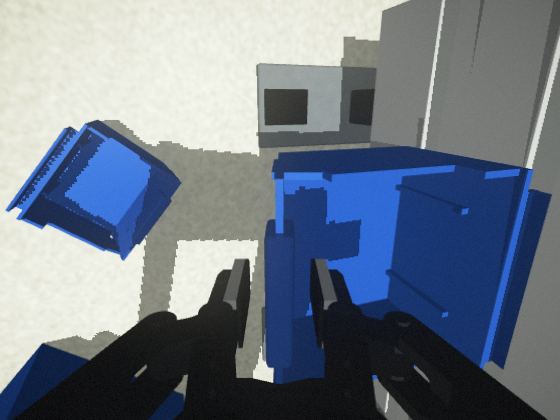

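Released: the bin stays put and the fingers are clear at (235,290) and (325,290). I retreat along the approach axis and inspect.

>>> apply_moves(
  series=[
    [[0,0,0],[0,0,-10],30],
    [[0,0,0],[0,0,-30],30],
    [[0,0,0],[0,0,-45],30],
    [[0,0,0],[0,0,-45],30],
    [[0,0,0],[0,-40,-20],30],
    [[0,0,0],[0,-40,0],30],
    [[0,0,0],[0,0,0],30],
    [[0,0,0],[0,0,0],30],
    [[0,0,0],[0,0,0],30],
  ],
)

```text
time: 24.45
tool_pos: [0.5804, -0.0783, 0.2666]
tcp_rot: [159.9, -0.2, -0.7]
force: [0.4, 0.5, -0.4]
grip_width: 0.0301
```

```bash
python3 - <<'E'
from h import *
from cell import robot
print(robot.get_state()["force"])
for n in("wrist","scene","top"):
    c=robot.capture(n); pickle.dump(c,open(f"pics/{n}10.pkl","wb"));cv2.imwrite(f"pics/{n}10.png",c["image"])
s=ld("scene10")["image"];t=ld("top10")["image"]
cv2.imwrite("pics/c13.png",np.hstack([cv2.resize(s[140:290,130:280],(395,395),interpolation=2),cv2.resize(t[145:285,270:410],(395,395),interpolation=2)]))
a=cv2.absdiff(ld("scene0")["image"],s);cv2.imwrite("pics/diff.png",a*2)
E
```

```text
[ 0.38877512  0.47739513 -0.36371261]
```

View pics/wrist10.png

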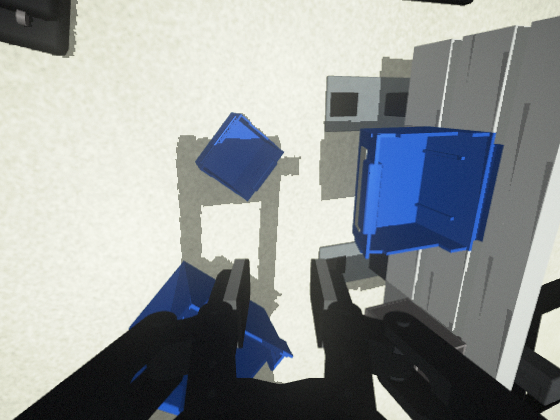

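View pics/c13.png

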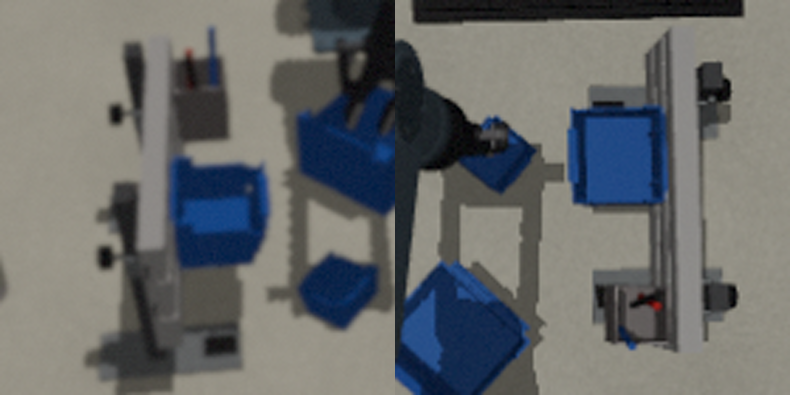

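View pics/diff.png

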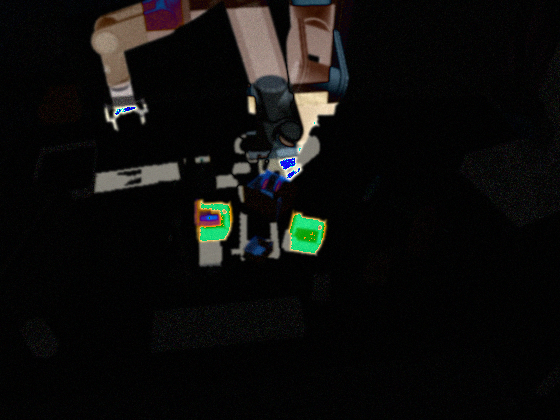

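The views show the bin hanging square against the rail, clear of the cup. In the difference image only the arm, the bin and shadows have changed. One numeric check of level and flushness before handing in.

```bash
python3 - <<'E'
from h import *
c=ld("wrist10")
cv2.imwrite("pics/c14.png",cv2.resize(c["image"][115:265,345:515],None,fx=4.5,fy=4,interpolation=2))
E
```

```text
(no output)
```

View pics/c14.png

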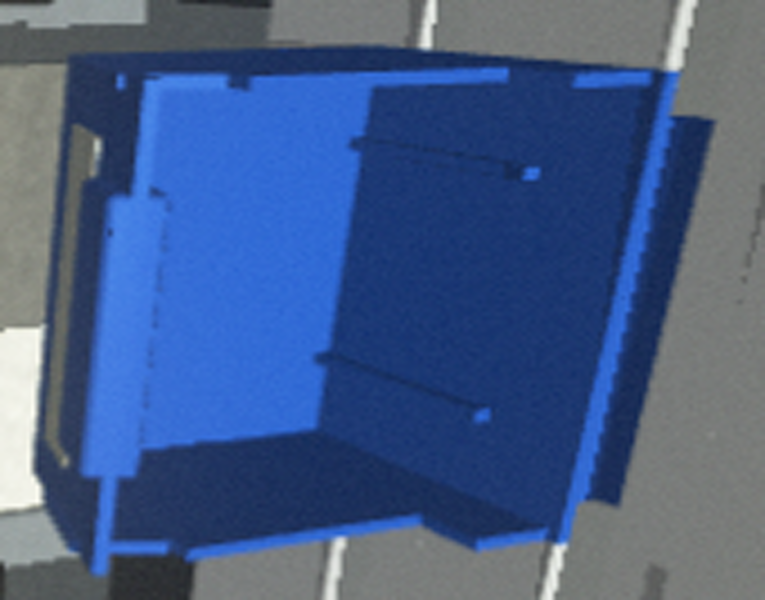

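```bash
python3 - <<'E'
from h import *
c=ld("wrist10")
P=lambda u,v:(345+u/4.5-.4,115+v/4-.4)
ob=[((45,55,76),P(678,71)),((45,-55,76),P(568,543)),((-63.4,32,56.3),P(107,196)),((-63.4,-32,56.3),P(82,475)),((-52.1,32,60.4),P(165,196)),((-52.1,-32,60.4),P(135,477)),((42,-52,3),P(318,430))]
X=np.array([o for o,_ in ob],float)/1e3;U=np.array([u for _,u in ob]).reshape(-1,1,2)
D=np.array(c["dist_coeffs"],float)
ok,r,t=cv2.solvePnP(X,U,K(c),D)
print((cv2.projectPoints(X,r,t,K(c),D)[0]-U).reshape(-1,2).round(1).tolist())
R2=c["R"].T@cv2.Rodrigues(r)[0];b=c["R"].T@(t.ravel()-c["t"]);S=St.R()
print(Ro.from_matrix(S.T@R2).as_euler("zyx",degrees=True).round(1),(S.T@(b+R2@HB-St.o)*1e3).round(1), (b+R2@HB))
E
```

```text
[[-0.4, 0.3], [-0.2, -0.2], [-0.6, -0.4], [-1.1, 0.6], [1.1, -0.4], [0.7, 0.3], [0.7, -0.3]]
[-0.  -2.2 -0.1] [  0.3  44.8 193.7] [ 0.57882384 -0.2980779   0.19374649]
```

```bash
python3 -c "
from cell import robot
print(robot.finish_job()); print(robot.get_state()['time'])"
```

```text
the job is handed in; nothing more can be done
None
the job is handed in; nothing more can be done
```

The middle-sized blue bin is hanging in the free part of the top groove and released. I handed the job in after about 24.6 s of the 64 s; handing in gives no verdict.

**What I did:**
- I gripped the bin by its bar, tilted it 45° and touched the rail face and the groove's lower edge lightly to find them. The groove floor is at about 194 mm; by sight alone I had estimated 192 mm.
- The lip went in with no contact force. I swung the bin down in 2° steps, seated it, backed off the load and let go.
- The largest wrist force I read while in contact was about 10 N, against the 25 N limit.

**Last checks:**
- **Position:** the camera fit puts the hook corner 0.3 mm from the face plane, 193.7 mm up, at stand y = 45 mm. Its turn relative to the rail is about 0°.
- **Level:** the same fit gave a pitch of -2.2°. The touch readings disagree: they showed about 0° with the back wall hard against the face. At -2.2° the bin's bottom would be inside the panel, so I put it down to corner-picking error. It is within the 4° limit either way.
- **Surroundings:** comparing before and after scene pictures showed only the arm, the bin and shadows changed. The pen cup and the other things on the desk did not visibly move.

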